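# Close up the loaded dark box: carriage home, hood down, clamp over

### The arm

A 6-joint arm with a two-finger parallel gripper is mounted at the origin on the work surface. World frame = base frame: x ahead of the robot, y to its left, z up, the work surface at z = 0. Lengths are in m, angles in rad, forces in N, time in s.
With the tool pointing down it reaches from about 0.3 to 0.875 m from the base axis. Payload 6.4 kg.
Tool frame: the origin (TCP) lies between the finger pads; the fingertips stand ctrl.tip_reach ahead of it and the grasp point (between the pads) lies 11 mm behind it (ctrl.tip_reach is the distance from the TCP to the fingertips, in m); z points along the fingers, x is the direction in which the jaws open and shut, and the axes are right-handed (so a half turn about z gives the same grasp; the last joint's range is limited). The gripper opens to 85 mm and grips with 20 to 120 N. Pads are 22 mm wide; open, the fingers measure 114 mm over their backs; the gripper's body (76 mm by 85 mm) begins 54 mm behind the grasp point. The pads swing forward as they close: fully open they stand 13 mm farther back than shut.
Start: joints at [1.025, 0.181, 1.607, -0, 1.354, -0.206], TCP at [0.192, 0.542, 0.239] pointing down, gripper open.
Joint ranges: [-2.99, 2.99], [-0.89, 2.07], [0.3, 2.58], [-1.14, 4.28], [0, 2.63], [-3.12, 3.12]. Speed limits (rad/s): [2.57, 2.57, 3.01, 3.14, 3.14, 3.14].

### API

Orientations are given as a unit quaternion [w, x, y, z].
In Python, from bench import telemetry, viewer, ticket, nets, ctrl gives the robot as it stands.
- The arm moves only by the tool step_arm, never from a script. Its argument "plan" is a list of rows, each a list of 2 entries, a list of its own where there are three numbers: the shift along the tool's x, y, z in m, then the turn, a rotation vector about the tool's x, y, z in degrees. A call has 1 to 5 rows; each row is the pose to reach, as a shift and turn from the pose commanded when the call began, along the tool's axes at that moment; what a row does not reach only later rows make up. A row lasts 1/10 s, in which the tool goes at most 50 mm and 8.59 degrees, less where a joint would pass 70% of its speed; a pose out of reach is approached as far as the arm can. A call with a gripper value outside its range is refused whole. "fingers" is the opening in per cent of the stroke, from 0 (shut) to 100 (fully open), set as the call begins (left out, the last holds). The fingers move at their own pace and stop on an object; the grip force is fixed at half the most. Time passes only in rows, so rows that repeat a pose let the fingers close. It gives the time, the measured TCP pose, the force and the opening at its end, in the units of the state.
- telemetry.get_obs(): the state, without advancing time (a new reading comes with each control period).
- viewer.camera(name): name is "scene" or "top" or "wrist"; returns the picture (384x512x3 uint8, red, green, blue); there is no depth.
- viewer.get_calibration(name): a dict with "K" (3x3 intrinsics, pixels), "dist" ([k1, k2, p1, p2, k3] as OpenCV has them; the pictures are not rectified), "origin" and "orientation" of the camera in the world. Camera axes: x right, y up, looking along -z (the intrinsics and any distortion apply to the point x, -y, -z); pixel columns grow to the right and rows downward; lengths in m; the calibration is good to about 2 mm. A picture is of the moment at which its call begins: read the wrist's pose just before it. get_calibration takes no time and is no camera call; for the wrist camera it gives the pose at the moment of the call.
- ticket.hand_in(): hands the job in, once; it reports no verdict.
Trained networks look in the newest picture that a camera, given by its name, has taken for a name from the list of things; names that differ only in an ending like _2 or _b are one class to them, and where a whole thing is asked for, a point or a joint stands for the part that bears it (a point fixed in the world has none). Each returns a list of dicts, best first, with "score" (0 to 1); they miss things now and then, are a little off and sometimes report something else, mostly with a low value. They report only what shows in the picture. A call takes as long as a camera call. They do not tell look-alikes from the thing itself.
- nets.boxes_of(thing, camera): "extent" ([left, top, right, bottom] in pixels, round what is visible of it).
The state is a dict: "time_s": time; "q": joint angles; "dq": joint speeds; "joint_efforts": joint torques, N m; "eef_pos": TCP position; "eef_rot": TCP orientation; "wrist_force": force on the tool from outside, world axes, zero at the start; "torque": the same for the moment, N m; "opening": opening from 0.0 (shut) to 1.0 (fully open).
Only numpy, scipy, OpenCV 4.12 (cv2) and the standard library are available. Lean on these libraries where they do the work, as an engineer would, in place of code of your own. Each camera call takes 0.05 s, during which the arm holds its last target.

### The job

The sample vial is loaded; close the dark box for counting. Push the sample carriage fully home without upsetting the vial, lower the hood fully shut without slamming it, then press the toggle clamp's handle down past its dead centre as far as it goes, so that the clamp locks the hood. Leave the other things on the bench where they stand.

Things in the scene. Friction and masses are not known exactly. Their poses are not given: they have to be found in the camera images.
- darkbox: Plywood counting box fixed to the bench, 180 deep (x), 200 wide (y), walls 110 high, 9 thick. Origin: centre of its underside, on the bench; x runs from the open front (roughly facing the robot) to the back wall, y to its left, z up. 'Box frame' below means these axes, in mm. A black detector sticks out of the left wall (y to 245, up to 94 high); a ledge on the right wall carries the toggle clamp.
- carriage_front (a point): Centre of the outer face of the black sample carriage's front panel, an upright plate 176 wide, 8 thick, from 14 to 64 above the bench, square to the box's x axis. This point is 39 high. Carriage home on its stop: box frame x = -88, y = 0; it starts 50 to 85 further out. It slides along the box's x axis on runners, stays where it is left, and takes about 2 N to push.
- vial_seat (a point): Centre of the seat on the carriage deck, where the vial stands: 29 above the bench and 98 behind the carriage's front face. A ring 6 high, 31 in inner diameter, surrounds it.
- vial: The sample: a white capped plastic vial, diameter 28, 61 tall, about 30 g, standing loose in its seat ring on the carriage. Origin: centre of its underside; z is its upward axis.
- hood (a joint): Opening angle of the hood, rad: 0 = shut, starts at 1.25 to 1.45 (nearly upright). A plywood top panel (6 thick, 192 by 200) and a front apron 60 high in one piece, 280 g, hinged on the box's back upper edge. Its friction hinge (0.45 N m) holds it at any angle. When shut, the apron overlaps the outside of the carriage's front panel, so the carriage goes home first.
- hood_bar (a point): Middle of the hood's bar handle: round steel bar, 10 in diameter, 100 long, along the box's y axis, 35 off the apron. At opening angle q it is at box frame x = 90 - 227 cos q - 30 sin q, y = 0, z = 110 + 227 sin q - 30 cos q; shut: (-137, 0, 80). With the hood up it lies on top of the overhanging apron, clear to be pressed down from above.
- hood_hinge (a point): Middle of the hood's hinge line, box frame (90, 0, 110); the line runs along the box's y axis.
- clamp_arm (a joint): Angle of the arm of the horizontal toggle clamp on the right wall, rad: 0 = level, its rubber foot on the hood; starts at 1.6, upright. The arm, 68 long, moves only with the clamp's handle, through a linkage.
- clamp_grip (a point): Point on the upper side of the clamp handle's black round grip (17 in diameter, 70 long), 12 from its free end. Open: handle slopes up, away from the box, at 43 degrees, point at box frame (-35, -204, 208). It swings outwards and down through (-35, -226, 196) and (-35, -236, 168) to dead centre at 160 high, then its stop at 155, handle level, pointing to the box's right. Light; stays where left.
- spare_vial: Bystander: another capped white vial, diameter 28, 61 tall, standing on the bench. Origin: centre of its underside.
- collimator: Bystander: black cylinder, diameter 52, 100 tall, standing on the bench. Origin: centre of its underside.
- screwdriver: Bystander: screwdriver, 170 long, black handle, lying on the bench. Origin: underside, on its long axis.
Mind the look-alikes: they are no part of the job. Leave any orange or red look-alike of the vial alone.

How it is judged:
By the outcome, as a careful person would: the job done as asked, in the order asked, and still so for the second after the job is handed in, with the robot touching nothing.
It also fails if it takes over 62 s, if anything falls off the work surface, if the arm or the gripper's body presses on something with over 40 N, if the wrist force passes 120 N, or if a joint passes its speed limit or range.

## Working session

There is one attempt and no reset: what is moved stays moved. The work goes in short steps, Python scripts to look and compute and a tool call to move; the robot and the scene stay as the last step left them, time stands still between calls to the robot, and variables do not carry over. Pictures are saved under pics/ and viewed, and the job is handed in when it is done.

Besides the shell and the picture viewer there is one more tool, called after ">>>" as name(argument=value, ...), one argument or row to a line, values as JSON. step_arm: Moves the arm, as the interface text tells. Its arguments: {"type":"object","properties":{"plan":{"type":"array"},"fingers":{"type":"number"}},"required":["plan"]}

```bash
ls; mkdir -p pics; python3 - <<'E'
from bench import telemetry, viewer, ctrl
import cv2
o=telemetry.get_obs();print({k:(v if not hasattr(v,'tolist') else v.tolist()) for k,v in o.items()});print(ctrl.tip_reach)
for n in("scene","top","wrist"):
    c=viewer.get_calibration(n);print(n,c)
    cv2.imwrite(f"pics/{n}0.png",cv2.cvtColor(viewer.camera(n),cv2.COLOR_RGB2BGR))
E
```

```text
pics
{'time_s': 0.0, 'q': [1.024710760122646, 0.18152646291430935, 1.6079865072815807, -3.021024317919424e-05, 1.3537748866134436, -0.2062958079114677], 'dq': [0.00017291856986788464, 0.001466074001330654, -0.0013432097358211672, 0.0014869638858075157, 0.0013137517944760344, -0.0003089417082072839], 'joint_efforts': [0.0009609463450033218, -44.48858141899109, -35.13321876525879, -0.0001264401635125978, 0.009021913865581155, 3.519515644256899e-05], 'eef_pos': [0.19135453028579852, 0.5416725610678768, 0.23840271333347315], 'eef_rot': [0.0003507760806248562, 0.816480790991385, 0.5773719765422123, -0.0007717525268102691], 'wrist_force': [-0.6623342246287972, 0.4693058634577448, -0.9142567661595622], 'torque': [0.03728366735201664, 0.01072054132881524, -0.0219225660052539], 'opening': 1.0004638312167908}
0.008
scene {'K': array([[382.69443724,   0.        , 263.35478176],
       [  0.        , 382.69443724, 191.50371753],
       [  0.        ,   0.        ,   1.        ]]), 'dist': array([0.01508656, 0.        , 0.        , 0.        , 0.        ]), 'origin': array([0.21613967, 0.67248992, 0.87865894]), 'orientation': array([-0.19205958, -0.08360723,  0.36594551,  0.90675621])}
top {'K': array([[423.04023741,   0.        , 251.82754504],
       [  0.        , 423.04023741, 189.11567802],
       [  0.        ,   0.        ,   1.        ]]), 'dist': array([-0.10551588,  0.        ,  0.        ,  0.        ,  0.        ]), 'origin': array([0.3335909 , 0.00995501, 1.22716962]), 'orientation': array([-0.69552173, -0.06055041,  0.05644726,  0.71372045])}
wrist {'K': array([[294.41125695,   0.        , 254.85807722],
       [  0.        , 294.41125695, 186.09061032],
       [  0.        ,   0.        ,   1.        ]]), 'dist': array([0.01482379, 0.        , 0.        , 0.        , 0.        ]), 'origin': array([0.12466099, 0.56468199, 0.37271794]), 'orientation': array([ 0.80824089, -0.11473693, -0.07981732,  0.57202386])}
```

View pics/scene0.png

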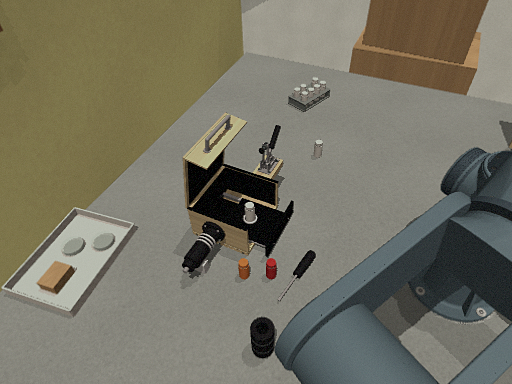

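View pics/top0.png

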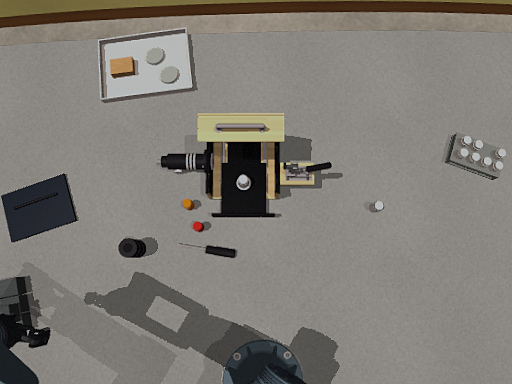

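View pics/wrist0.png

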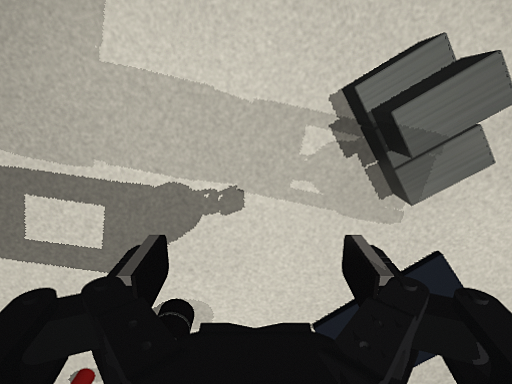

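```bash
cat > h.py <<'E'
import numpy as np, cv2
from scipy.spatial.transform import Rotation as R
from bench import telemetry, viewer, nets
def rot(q): return R.from_quat([q[1],q[2],q[3],q[0]])
def cal(n):
    c=viewer.get_calibration(n); return c
def proj(P,c):
    P=np.atleast_2d(P).astype(float)
    X=rot(c['orientation']).inv().apply(P-c['origin'])*[1,-1,-1]
    return cv2.projectPoints(X.reshape(-1,1,3),np.zeros(3),np.zeros(3),c['K'],c['dist'])[0].reshape(-1,2)
def ray(uv,c):
    u=cv2.undistortPoints(np.array(uv,float).reshape(-1,1,2),c['K'],c['dist']).reshape(-1,2)
    d=np.c_[u[:,0],-u[:,1],-np.ones(len(u))]
    return rot(c['orientation']).apply(d)
def onz(uv,c,z):
    d=ray(uv,c); return c['origin']+d*((z-c['origin'][2])/d[:,2])[:,None]
def tri(uv1,c1,uv2,c2):
    d1=ray(uv1,c1)[0];d2=ray(uv2,c2)[0]
    A=np.c_[d1,-d2];s=np.linalg.lstsq(A,c2['origin']-c1['origin'],rcond=None)[0]
    a=c1['origin']+s[0]*d1;b=c2['origin']+s[1]*d2
    return (a+b)/2,np.linalg.norm(a-b)
def shot(n,f):
    c=cal(n);im=cv2.cvtColor(viewer.camera(n),cv2.COLOR_RGB2BGR);cv2.imwrite(f"pics/{f}.png",im);return im,c
def crop(im,x0,y0,x1,y1,f,k):
    cv2.imwrite(f"pics/{f}.png",cv2.resize(im[y0:y1,x0:x1],None,fx=k,fy=k,interpolation=cv2.INTER_CUBIC))
def box2w(P,b):  # b=(x,y,yaw)
    P=np.atleast_2d(P)/1000.;c,s=np.cos(b[2]),np.sin(b[2])
    return np.c_[b[0]+c*P[:,0]-s*P[:,1], b[1]+s*P[:,0]+c*P[:,1], P[:,2]]
E
python3 - <<'E'
from h import *
for n in("scene","top"):
    im=cv2.imread(f"pics/{n}0.png")
    a=(170,100,310,290) if n=="scene" else (150,100,350,230)
    crop(im,*a,n+"0c",4 if n=="top" else 3)
    for t in ("darkbox","carriage_front","vial","hood","hood_bar","clamp_arm","clamp_grip","spare_vial","collimator","screwdriver"):
        try:
            for d in nets.boxes_of(t,n)[:3]: print(n,t,np.round(d['score'],2),np.round(d['extent'],1))
        except Exception as e: print(t,e)
E
```

```text
scene darkbox 0.73 [182.2 108.7 279.9 270.6]
scene darkbox 0.47 [310.3 143.1 323.6 156. ]
scene carriage_front 0.9 [227.8 197.7 292.5 257.6]
scene vial 0.72 [266.9 257.  277.7 280.1]
scene vial 0.57 [238.1 261.3 250.6 277.8]
scene vial 0.55 [244.4 204.6 254.1 222.2]
scene hood 0.77 [183.7 112.5 244.9 206.6]
scene hood_bar 0.92 [182.9 112.5 242.8 205.9]
scene clamp_arm 0.87 [258.9 126.  281.2 162.6]
scene clamp_grip 0.6 [273.5 121.7 279.7 161.2]
scene clamp_grip 0.43 [244.2 203.  256.7 223.7]
scene spare_vial 0.64 [310.3 141.5 326.7 156.7]
scene collimator 0.85 [252.8 315.8 278.2 357.9]
scene screwdriver 0.59 [296.4 252.9 318.4 280.1]
scene screwdriver 0.39 [231.4 198.9 295.5 254.9]
top darkbox 0.63 [157.1 117.9 327.5 199.8]
top darkbox 0.4 [179.3 242.1 233.2 259.8]
top carriage_front 0.97 [211.  157.5 274.2 219.2]
top carriage_front 0.63 [158.9 112.5 331.6 202.6]
top carriage_front 0.44 [196.2 113.3 287.1 139.9]
top vial 0.57 [239.  173.8 248.6 185.2]
top vial 0.45 [178.9 198.8 194.5 212.9]
top vial 0.37 [180.4 243.5 233.3 257.1]
top hood 0.55 [210.6 161.7 275.2 216. ]
top hood_bar 0.84 [197.8 114.4 281.1 141.6]
top clamp_arm 0.7 [282.7 159.1 332.5 176.1]
top clamp_arm 0.4 [211.  162.3 274.8 218. ]
top clamp_grip 0.55 [296.7 162.  330.5 176.3]
top spare_vial 0.55 [369.5 197.7 385.9 209.7]
top collimator 0.74 [122.8 237.1 146.3 257.5]
```

View pics/scene0c.png

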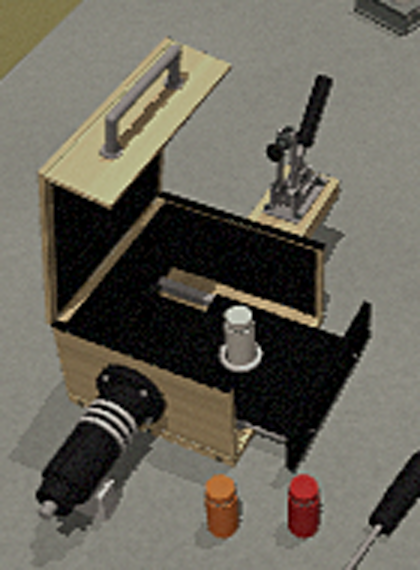

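View pics/top0c.png

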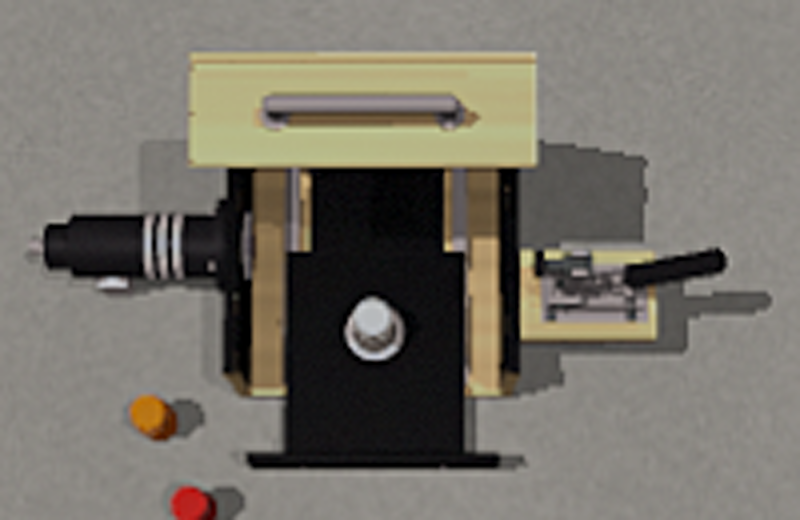

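```bash
cat > fit.py <<'E'
from h import *
from scipy.optimize import least_squares
ct,cs=cal("top"),cal("scene")
T=lambda u,v:(150+u/4-.375,100+v/4-.375)
S=lambda u,v:(170+u/3-.33,100+v/3-.33)
def pts(p):
    b=p[:3];o=p[3]*1000;q=p[4]
    bx=90-227*np.cos(q)-30*np.sin(q); bz=110+227*np.sin(q)-30*np.cos(q)
    pf=-88-o
    L=[('t',(pf+4,88,64),T(248,460)),('t',(pf+4,-88,64),T(500,460)),
     ('t',(-90,100,110),T(225,375)),('t',(-90,-100,110),T(519,375)),
     ('t',(bx,50,bz),T(265,105)),('t',(bx,-50,bz),T(462,105)),
     ('s',(bx,50,bz),S(112,135)),('s',(bx,-50,bz),S(178,57)),
     ('s',(pf,-88,64),S(371,305)),('s',(pf,88,14),S(294,470)),
     ('s',(-90,100,110),S(235,390)),('s',(90,100,110),S(54,325)),('s',(-90,100,0),S(237,465)),('s',(-90,-100,110),S(325,243)),
     ('s',(-35,-204,208),S(325,77)),('t',(-35,-204,208),T(715,262))]
    return L
def res(p,full=False):
    L=pts(p);P=box2w([l[1] for l in L],p)
    u=np.array([proj(x,ct if l[0]=='t' else cs)[0] for x,l in zip(P,L)])-np.array([l[2] for l in L])
    return u if full else u.ravel()
r=least_squares(res,[.6,.05,0,.07,1.35],loss='soft_l1',x_scale=[.01,.01,.01,.01,.01])
if __name__=="__main__":
    print(np.round(r.x,4));print(np.round(res(r.x,True),1))
E
python3 fit.py
```

```text
[ 0.5989  0.0366 -0.025   0.0568  1.422 ]
[[-0.3 -0.3]
 [ 0.4 -0.3]
 [-0.5  0.3]
 [ 0.7  0.2]
 [ 1.5  0.3]
 [-2.5  0.1]
 [ 0.8 -6.2]
 [-0.1 -3. ]
 [ 0.7 -1.3]
 [ 0.6 -0.4]
 [-1.3  0.5]
 [-0.3 -0.2]
 [-0.3  0.4]
 [ 0.7 -0.2]
 [-1.4  2.7]
 [-4.2  0.2]]
```

```bash
python3 - <<'E'
from fit import *
p=r.x;q=p[4];o=p[3]*1000
def hd(x,y,z): # closed coords -> rotated
    dx,dz=x-90,z-110
    # bar: dx=-227,dz=-30 -> 90-227c-30s ; 110+227 s-30c
    return (90+dx*np.cos(q)+dz*np.sin(q), y, 110-dx*np.sin(q)+dz*np.cos(q))
segs=[]
for y in(50,): pass
segs+=[(hd(-137,50,80),hd(-137,-50,80))]
for z in(56,116):segs+=[(hd(-102,100,z),hd(-102,-100,z))]
for y in(-100,100):segs+=[(hd(-102,y,56),hd(-102,y,116)),(hd(-102,y,116),hd(90,y,116))]
segs+=[((-88-o,y,14),(-88-o,y,64)) for y in(-88,88)]+[((-88-o,88,z),(-88-o,-88,z)) for z in(14,64)]
segs+=[((-90,y,110),(90,y,110)) for y in(-100,100)]+[((-90,y,0),(-90,y,110)) for y in(-100,100)]
segs+=[((-35,-204,208),(-35,-150,150)),((-35,-204,208),(-35,-204,0))]
for n,c,a,k in(("scene",cs,(170,100,310,290),4),("top",ct,(150,100,350,230),4)):
    im=cv2.imread(f"pics/{n}0.png");im=cv2.resize(im[a[1]:a[3],a[0]:a[2]],None,fx=k,fy=k,interpolation=cv2.INTER_CUBIC)
    for s in segs:
        u=(proj(box2w(s,p),c)-a[:2]+.5)*k-.5
        cv2.line(im,*[tuple(int(round(t)) for t in w) for w in u],(0,0,255) ,1,cv2.LINE_AA)
    cv2.imwrite(f"pics/ov_{n}.png",im)
a=cv2.imread("pics/ov_scene.png")[:600];cv2.imwrite("pics/ov_scene.png",a)
E
```

```text
(no output)
```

View pics/ov_scene.png

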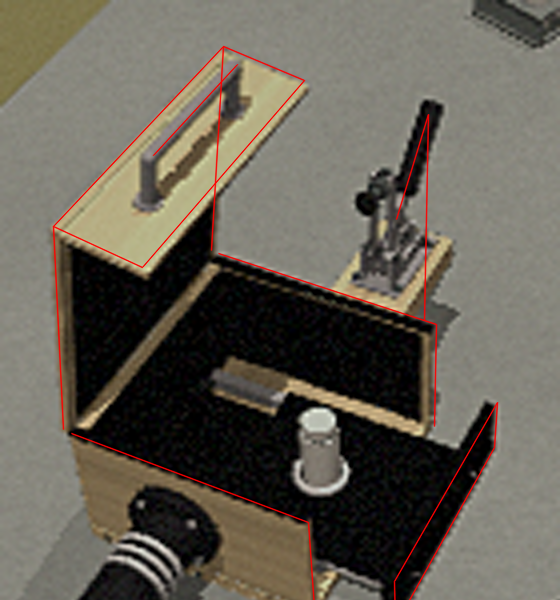

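View pics/ov_top.png

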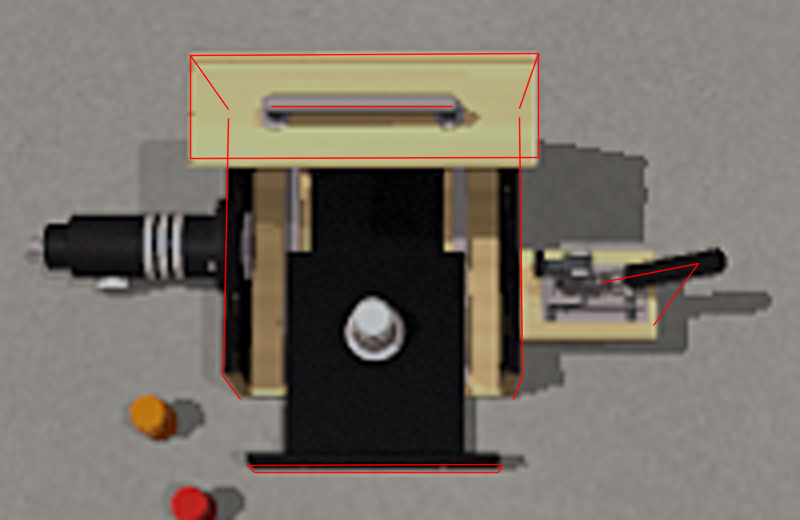

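```bash
cat > plan.py <<'E'
from h import *
import json,sys
B=json.load(open('box.json'))
def go(t,frame='box',yaw=True):
    """tip target in box mm -> shift in tool frame & turn to box-aligned down pose"""
    o=telemetry.get_obs();Rm=rot(o['eef_rot']);p=o['eef_pos']
    Rt=R.from_matrix(np.array([[-np.sin(B[2]),np.cos(B[2]),0],[np.cos(B[2]),np.sin(B[2]),0],[0,0,-1]]).T)
    w=box2w(t,B)[0]+[0,0,.008]
    print('t',o['time_s'],'shift mm',np.round(Rm.inv().apply(w-p)*1000,1),'turn',np.round((Rm.inv()*Rt).as_rotvec()*180/np.pi,2),'tgt',np.round(w,4),'F',np.round(o['wrist_force'],1))
def where():
    o=telemetry.get_obs();w=np.array(o['eef_pos'])-[0,0,.008];c,s=np.cos(B[2]),np.sin(B[2]);d=w-[B[0],B[1],0]
    print('tip in box mm',np.round([1e3*(c*d[0]+s*d[1]),1e3*(-s*d[0]+c*d[1]),1e3*w[2]],1),'F',np.round(o['wrist_force'],1),'t',o['time_s'])
E
python3 - <<'E'
import fit
from fit import *
def pts2(p):
    L=[l for i,l in enumerate(pts0(p)) if i not in(4,5,6,7,14,15)]
    q=p[4]
    def hd(x,y,z):
        dx,dz=x-90,z-110
        return (90+dx*np.cos(q)+dz*np.sin(q), y, 110-dx*np.sin(q)+dz*np.cos(q))
    S4=lambda u,v:(170+u/4-.375,100+v/4-.375)
    L+=[('t',hd(-102,100,116),T(190,54)),('t',hd(-102,-100,116),T(537,53)),('t',hd(-102,100,56),T(190,166)),('t',hd(-102,-100,56),T(537,166)),
     ('s',hd(-102,100,116),S4(56,229)),('s',hd(-102,100,56),S4(148,270)),('s',hd(-102,-100,56),S4(305,85)),('s',hd(-102,-100,116),S4(224,48)),
     ('s',hd(-137,50,80),S4(152,158)),('s',hd(-137,-50,80),S4(238,70)),('t',hd(-137,50,80),T(266,104)),('t',hd(-137,-50,80),T(460,104))]
    return L
fit.pts0=fit.pts;pts0=fit.pts0;fit.pts=pts2
r=least_squares(fit.res,[.6,.037,-.025,.057,1.4],loss='soft_l1',x_scale=[.01]*5)
print(np.round(r.x,4));print(np.round(fit.res(r.x,True),1).tolist())
import json;json.dump(r.x.tolist(),open('box.json','w'))
from plan import *
q=r.x[4];bx=90-227*np.cos(q)-30*np.sin(q); bz=110+227*np.sin(q)-30*np.cos(q)
print('bar',bx,bz)
where();go((-88-r.x[3]*1000-45,0,150))
# screwdriver & others in box frame via top
for uv,z in(((181,243),.005),((235,252),.012),((198,226),.061),((188,204),.061)):
    w=onz([uv],ct,z)[0];print(uv,np.round(w,3))
E
```

```text
[ 0.599   0.0371 -0.0222  0.0569  1.4146]
[[-0.4, -0.2], [0.3, -0.4], [-0.6, 0.3], [0.6, 0.0], [0.6, -1.3], [0.7, -0.3], [-1.3, 0.6], [-0.5, 0.1], [-0.2, 0.5], [0.5, -0.1], [-0.3, 0.9], [-0.1, 0.5], [-0.3, -1.2], [0.1, -1.7], [-0.4, -0.3], [-0.9, -0.3], [-0.1, -0.9], [0.1, -0.1], [0.6, -0.1], [0.2, -1.0], [1.0, 1.3], [-2.3, 1.1]]
bar 25.05801932407611 329.57126211298214
tip in box mm [-418.5  495.9  231.3] F [ 0.5  0.2 -0.8] t 1.15
t 1.15 shift mm [-399.7  372.1   81.3] turn [  0.   -0.  -18.2] tgt [0.4092 0.0413 0.158 ] F [ 0.5  0.2 -0.8]
(181, 243) [0.386 0.223 0.005]
(235, 252) [0.356 0.067 0.012]
(198, 226) [0.429 0.166 0.061]
(188, 204) [0.491 0.193 0.061]
```

>>> step_arm(
  plan=[
    [[-34,32,0],[0,0,-3]],
    [[-68,64,0],[0,0,-6]],
    [[-102,96,0],[0,0,-9]],
    [[-136,128,0],[0,0,-12]],
    [[-170,160,0],[0,0,-18.2]],
  ],
  fingers=0,
)

```text
time_s: 1.65
eef_pos: [0.2925, 0.3126, 0.2394]
eef_rot: [0.0, 0.714, 0.7, 0.0]
wrist_force: [1.4, -0.5, 0.4]
opening: 0.144
```

```bash
python3 -c "
from plan import *
where();go((-190,0,150))"
```

```text
tip in box mm [-312.6  268.7  231.4] F [ 1.4 -0.5  0.4] t 1.65
t 1.65 shift mm [-268.9  122.1   81.5] turn [ 0.04 -0.02  0.09] tgt [0.4091 0.0413 0.158 ] F [ 1.4 -0.5  0.4]
```

I wrote that call in mm, but the unit is metres. The speed limit capped it and the direction held, so no harm was done. I'll use metres from here on.

>>> step_arm(
  plan=[
    [[-0.045,0.02,0],[0,0,0]],
    [[-0.09,0.04,0],[0,0,0]],
    [[-0.135,0.06,0],[0,0,0]],
    [[-0.18,0.08,0],[0,0,0]],
    [[-0.22,0.1,0.02],[0,0,0]],
  ],
)

```text
time_s: 2.15
eef_pos: [0.3892, 0.0896, 0.2219]
eef_rot: [0.003, 0.716, 0.698, 0.002]
wrist_force: [1.3, 0.8, -0.3]
opening: 0.002
```

```bash
python3 -c "
from plan import *
where();go((-185,0,38))"
```

```text
tip in box mm [-210.9   47.9  213.9] F [ 1.3  0.8 -0.3] t 2.15
t 2.15 shift mm [-47.8  24.8 176.1] turn [ 0.4   0.02 -0.15] tgt [0.4141 0.0412 0.046 ] F [ 1.3  0.8 -0.3]
```

>>> step_arm(
  plan=[
    [[-0.03,0.015,0.03],[0,0,0]],
    [[-0.049,0.024,0.06],[0,0,0]],
    [[-0.049,0.024,0.1],[0,0,0]],
    [[-0.049,0.024,0.14],[0,0,0]],
    [[-0.049,0.024,0.175],[0,0,0]],
  ],
)

```text
time_s: 2.65
eef_pos: [0.4094, 0.042, 0.0428]
eef_rot: [0.0, 0.716, 0.698, 0.0]
wrist_force: [-0.2, 0.1, -0.8]
opening: -0.004
```

```bash
python3 -c "
from plan import *
im,c=shot('wrist','w1');shot('scene','s1')
where();go((-160,0,38))"
```

```text
tip in box mm [-193.7    1.5   32.4] F [-1.2  0.   0.9] t 2.75
t 2.75 shift mm [-1.4 33.6 -5.9] turn [-0.55 -0.09 -0.15] tgt [0.4391 0.0406 0.046 ] F [-1.2  0.   0.9]
```

View pics/w1.png

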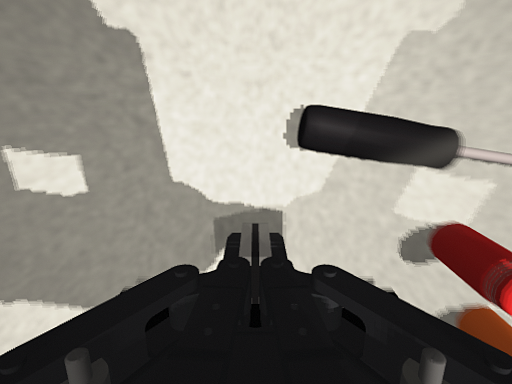

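View pics/s1.png

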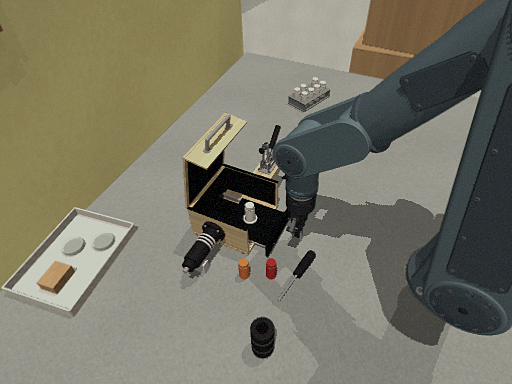

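>>> step_arm(
  plan=[
    [[0,0.01,-0.002],[0,0,0]],
    [[0,0.018,-0.003],[0,0,0]],
    [[0,0.024,-0.004],[0,0,0]],
    [[0,0.029,-0.004],[0,0,0]],
    [[0,0.033,-0.004],[0,0,0]],
  ],
)

```text
time_s: 3.25
eef_pos: [0.444, 0.0415, 0.0494]
eef_rot: [0.001, 0.716, 0.699, 0.001]
wrist_force: [0.1, -0.0, -0.2]
opening: 0.001
```

>>> step_arm(
  plan=[
    [[0,0.003,0],[0,0,0]],
    [[0,0.006,0],[0,0,0]],
    [[0,0.009,0],[0,0,0]],
    [[0,0.013,0],[0,0,0]],
    [[0,0.017,0],[0,0,0]],
  ],
)

```text
time_s: 3.75
eef_pos: [0.4595, 0.0412, 0.0481]
eef_rot: [-0.0, 0.716, 0.698, -0.0]
wrist_force: [-1.9, 0.7, 0.7]
opening: 0.003
```

```bash
python3 -c "
from plan import *
im,c=shot('top','t2');im2,c=shot('scene','s2');crop(im,150,100,350,230,'t2c',4);crop(im2,170,100,310,290,'s2c',3)
where()"
```

```text
tip in box mm [-138.8    0.9   40.3] F [0.1 0.  0.6] t 3.85
```

View pics/s2c.png

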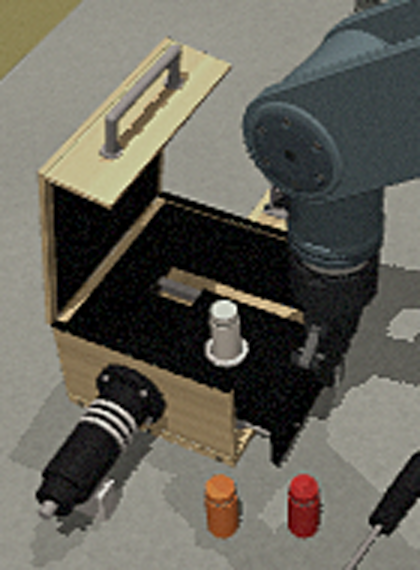

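The carriage is moving and the vial is upright. I'll keep pushing, slowing towards the stop.

>>> step_arm(
  plan=[
    [[0,0.003,0],[0,0,0]],
    [[0,0.007,0],[0,0,0]],
    [[0,0.011,0],[0,0,0]],
    [[0,0.015,0],[0,0,0]],
    [[0,0.019,0],[0,0,0]],
  ],
)

```text
time_s: 4.35
eef_pos: [0.4788, 0.0407, 0.0482]
eef_rot: [-0.0, 0.716, 0.698, -0.0]
wrist_force: [-1.9, 0.4, -0.1]
opening: 0.0
```

>>> step_arm(
  plan=[
    [[0,0.003,0],[0,0,0]],
    [[0,0.006,0],[0,0,0]],
    [[0,0.009,0],[0,0,0]],
    [[0,0.011,0],[0,0,0]],
    [[0,0.013,0],[0,0,0]],
  ],
)

```text
time_s: 4.85
eef_pos: [0.4917, 0.0403, 0.0483]
eef_rot: [-0.0, 0.716, 0.698, -0.0]
wrist_force: [-1.8, 0.1, -0.4]
opening: 0.004
```

>>> step_arm(
  plan=[
    [[0,0.001,0],[0,0,0]],
    [[0,0.002,0],[0,0,0]],
    [[0,0.003,0],[0,0,0]],
    [[0,0.004,0],[0,0,0]],
    [[0,0.005,0],[0,0,0]],
  ],
)

```text
time_s: 5.35
eef_pos: [0.4967, 0.0402, 0.0483]
eef_rot: [0.0, 0.716, 0.698, -0.0]
wrist_force: [-0.7, -0.6, -0.5]
opening: -0.0
```

```bash
python3 -c "
from plan import *
where()"
```

```text
tip in box mm [-102.4    0.9   40.3] F [-0.7 -0.6 -0.5] t 5.35
```

>>> step_arm(
  plan=[
    [[0,0.001,0],[0,0,0]],
    [[0,0.002,0],[0,0,0]],
    [[0,0.003,0],[0,0,0]],
  ],
)

```text
time_s: 5.65
eef_pos: [0.4997, 0.0401, 0.0483]
eef_rot: [0.0, 0.716, 0.698, 0.0]
wrist_force: [-1.4, -1.0, 0.3]
opening: -0.0
```

>>> step_arm(
  plan=[
    [[0,0.001,0],[0,0,0]],
    [[0,0.002,0],[0,0,0]],
  ],
)

```text
time_s: 5.85
eef_pos: [0.5017, 0.0401, 0.0483]
eef_rot: [0.0, 0.716, 0.698, 0.0]
wrist_force: [-1.8, -0.4, -0.6]
opening: 0.001
```

>>> step_arm(
  plan=[
    [[0,0.001,0],[0,0,0]],
    [[0,0.002,0],[0,0,0]],
  ],
)

```text
time_s: 6.05
eef_pos: [0.5022, 0.0401, 0.0482]
eef_rot: [-0.001, 0.716, 0.699, -0.001]
wrist_force: [-10.1, -0.2, 7.0]
opening: 0.001
```

>>> step_arm(
  plan=[
    [[0,0.001,0],[0,0,0]],
    [[0,0.002,0],[0,0,0]],
  ],
)

```text
time_s: 6.25
eef_pos: [0.5023, 0.0402, 0.0479]
eef_rot: [-0.003, 0.715, 0.699, -0.003]
wrist_force: [-17.4, -2.1, 12.3]
opening: 0.0
```

```bash
python3 -c "
from plan import *
where()
im,c=shot('top','t3');im2,c=shot('scene','s3');crop(im,150,100,350,230,'t3c',4);crop(im2,170,100,310,290,'s3c',3)
"
```

```text
tip in box mm [-96.8   1.   39.9] F [-17.4  -2.1  12.3] t 6.25
```

View pics/s3c.png

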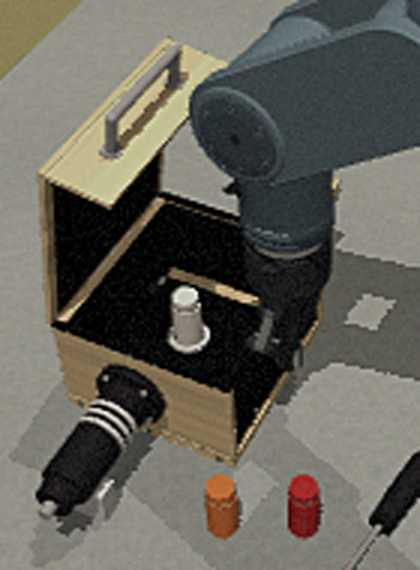

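View pics/t3c.png

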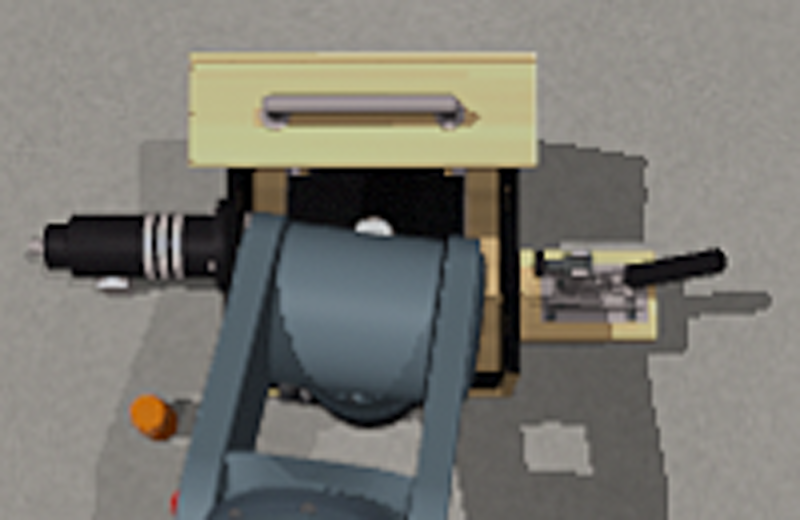

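Stop reached: the force jumped to 17 N with the tip 9 mm in front of x = -88, and the vial is upright in its ring. I'll back off, then rise.

>>> step_arm(
  plan=[
    [[0,-0.015,0],[0,0,0]],
    [[0,-0.04,0],[0,0,0]],
    [[0,-0.05,-0.03],[0,0,0]],
    [[0,-0.05,-0.075],[0,0,0]],
    [[0,-0.05,-0.12],[0,0,0]],
  ],
)

```text
time_s: 6.85
eef_pos: [0.4551, 0.0414, 0.1695]
eef_rot: [-0.0, 0.716, 0.698, 0.0]
wrist_force: [2.2, -0.4, -0.1]
opening: 0.0
```

>>> step_arm(
  plan=[
    [[0,0,-0.045],[0,0,0]],
    [[0,0,-0.09],[0,0,0]],
    [[0,0,-0.135],[0,0,0]],
    [[0,0,-0.18],[0,0,0]],
    [[0,0,-0.22],[0,0,0]],
  ],
)

```text
time_s: 7.35
eef_pos: [0.456, 0.0414, 0.3914]
eef_rot: [0.001, 0.716, 0.699, 0.001]
wrist_force: [0.9, -1.0, 0.4]
opening: -0.001
```

```bash
python3 -c "
from plan import *
where();go((22,0,355))
im,c=shot('top','t4');im2,c=shot('scene','s4');crop(im,150,100,350,230,'t4c',4);crop(im2,170,100,310,290,'s4c',3)
"
```

```text
tip in box mm [-143.1    1.1  383.4] F [ 0.9 -1.   0.4] t 7.35
t 7.35 shift mm [ -0.8 165.   29. ] turn [ 0.21  0.01 -0.11] tgt [0.621  0.0366 0.363 ] F [ 0.9 -1.   0.4]
```

View pics/s4c.png

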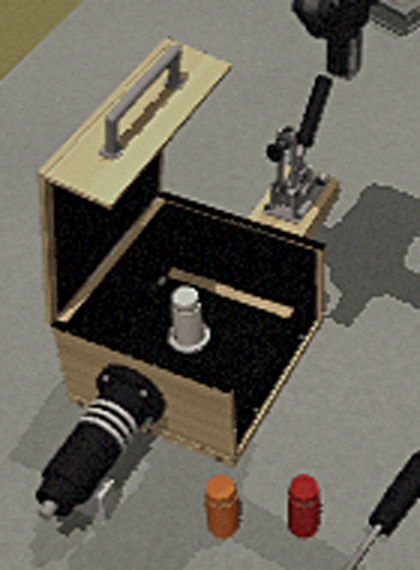

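The carriage sits flush in the box and the vial is upright. Next, over the bar.

>>> step_arm(
  plan=[
    [[0,0.03,0],[0,0,0]],
    [[0,0.07,0],[0,0,0]],
    [[0,0.11,0],[0,0,0]],
    [[0,0.145,0],[0,0,0]],
    [[-0.001,0.168,0.01],[0,0,0]],
  ],
)

```text
time_s: 7.95
eef_pos: [0.6262, 0.0361, 0.3784]
eef_rot: [0.001, 0.716, 0.699, 0.001]
wrist_force: [-0.8, 0.0, 0.1]
opening: -0.002
```

>>> step_arm(
  plan=[
    [[0,0,0.008],[0,0,0]],
    [[0,0,0.015],[0,0,0]],
    [[0,0,0.02],[0,0,0]],
    [[0,0,0.024],[0,0,0]],
  ],
)

```text
time_s: 8.35
eef_pos: [0.6228, 0.0364, 0.3543]
eef_rot: [0.0, 0.716, 0.699, 0.0]
wrist_force: [-0.4, -0.2, 0.8]
opening: -0.001
```

```bash
python3 -c "
from plan import *
where()
im,c=shot('top','t5');im2,c=shot('scene','s5');crop(im2,150,60,310,200,'s5c',4)
"
```

```text
tip in box mm [ 2.380e+01 -2.000e-01  3.463e+02] F [-0.4 -0.2  0.8] t 8.35
```

View pics/s5c.png

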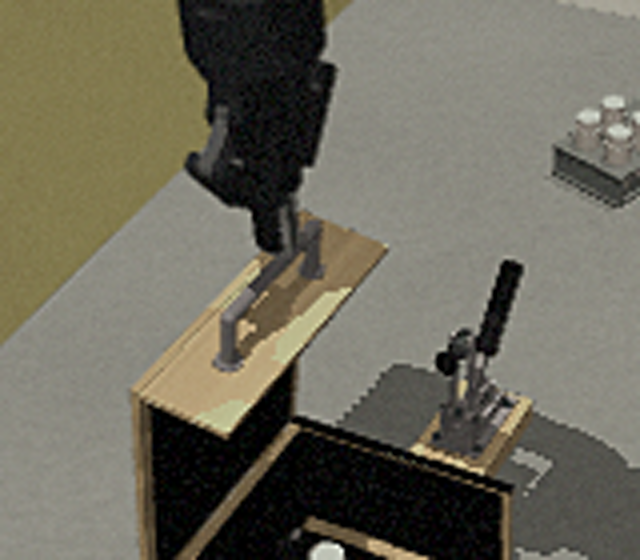

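```bash
python3 -c "
import numpy as np
for q in np.r_[1.4146,np.arange(1.35,-.01,-.075)]:
    print(round(q,3),np.round([90-227*np.cos(q)-30*np.sin(q),110+227*np.sin(q)-30*np.cos(q)+5],1))
"
```

```text
1.415 [ 25.1 334.6]
1.35 [ 11.  329.9]
1.275 [ -4.9 323.4]
1.2 [-20.2 315.7]
1.125 [-34.9 306.9]
1.05 [-49. 297.]
0.975 [-62.2 286.1]
0.9 [-74.6 274.2]
0.825 [-86.1 261.4]
0.75 [-96.5 247.8]
0.675 [-106.   233.4]
0.6 [-114.3  218.4]
0.525 [-121.5  202.8]
0.45 [-127.5  186.7]
0.375 [-132.2  170.2]
0.3 [-135.7  153.4]
0.225 [-138.   136.4]
0.15 [-138.9  119.3]
0.075 [-138.6  102.1]
0.0 [-137.   85.]
```

>>> step_arm(
  plan=[
    [[0,0,0.004],[0,0,0]],
    [[0,0,0.007],[0,0,0]],
    [[0,0,0.009],[0,0,0]],
    [[0,0,0.01],[0,0,0]],
  ],
)

```text
time_s: 8.85
eef_pos: [0.6234, 0.0362, 0.344]
eef_rot: [-0.0, 0.716, 0.698, -0.0]
wrist_force: [0.5, -0.3, 0.1]
opening: -0.0
```

>>> step_arm(
  plan=[
    [[0,0,0.001],[0,0,0]],
    [[0,-0.001,0.002],[0,0,0]],
    [[0,-0.004,0.003],[0,0,0]],
    [[0,-0.008,0.005],[0,0,0]],
  ],
)

```text
time_s: 9.25
eef_pos: [0.6158, 0.0363, 0.3405]
eef_rot: [0.001, 0.716, 0.698, 0.001]
wrist_force: [-0.9, 0.3, 9.4]
opening: 0.0
```

```bash
python3 -c "
from plan import *
where()
im2,c=shot('scene','s6');crop(im2,150,60,310,200,'s6c',4)
"
```

```text
tip in box mm [ 16.7  -0.4 332.5] F [-0.9  0.3  9.4] t 9.25
```

View pics/s6c.png

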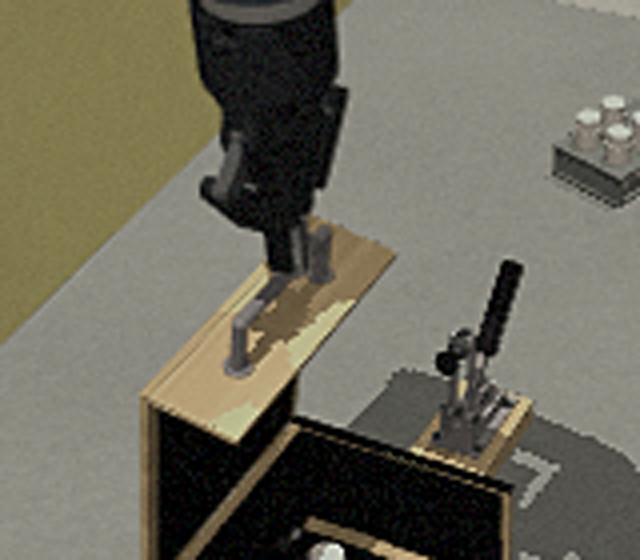

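>>> step_arm(
  plan=[
    [[0,-0.006,0.002],[0,0,0]],
    [[0,-0.014,0.005],[0,0,0]],
    [[0,-0.021,0.009],[0,0,0]],
    [[0,-0.029,0.013],[0,0,0]],
    [[0,-0.036,0.017],[0,0,0]],
  ],
)

```text
time_s: 9.8
eef_pos: [0.579, 0.0374, 0.3251]
eef_rot: [0.001, 0.716, 0.699, 0.001]
wrist_force: [-6.6, 0.2, 15.0]
opening: 0.001
```

```bash
python3 -c "
from plan import *
where()
im2,c=shot('scene','s7');crop(im2,150,60,310,200,'s7c',4)
"
```

```text
tip in box mm [-2.000e+01 -2.000e-01  3.171e+02] F [-6.6  0.2 15. ] t 9.8
```

View pics/s7c.png

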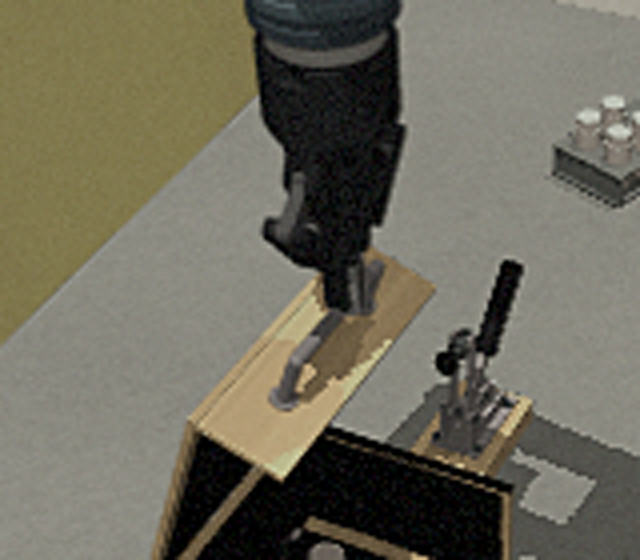

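>>> step_arm(
  plan=[
    [[0,-0.01,0.005],[0,0,0]],
    [[0,-0.022,0.012],[0,0,0]],
    [[0,-0.033,0.021],[0,0,0]],
    [[0,-0.044,0.031],[0,0,0]],
    [[0,-0.055,0.041],[0,0,0]],
  ],
)

```text
time_s: 10.35
eef_pos: [0.522, 0.0389, 0.2834]
eef_rot: [-0.001, 0.715, 0.699, -0.001]
wrist_force: [-4.1, -0.2, 5.4]
opening: 0.001
```

```bash
python3 -c "
from plan import *
where()
im2,c=shot('scene','s8');crop(im2,150,60,310,200,'s8c',4)
"
```

```text
tip in box mm [-7.710e+01  1.000e-01  2.754e+02] F [-4.1 -0.2  5.4] t 10.35
```

View pics/s8c.png

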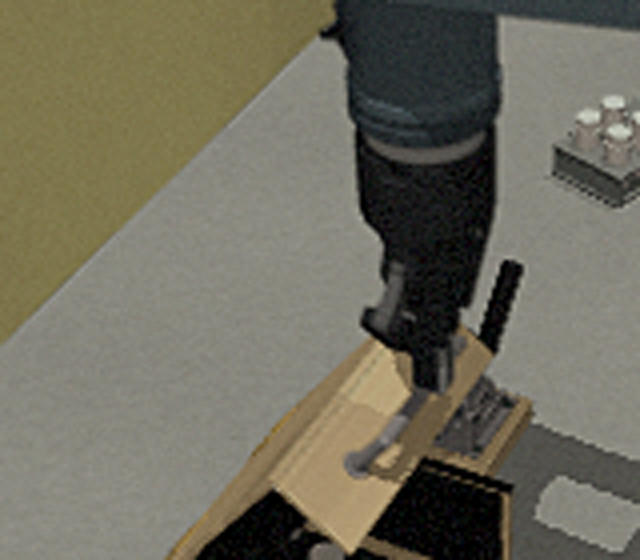

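>>> step_arm(
  plan=[
    [[0,-0.009,0.012],[0,0,0]],
    [[0,-0.019,0.027],[0,0,0]],
    [[0,-0.028,0.042],[0,0,0]],
    [[0,-0.035,0.055],[0,0,0]],
    [[0,-0.041,0.068],[0,0,0]],
  ],
)

```text
time_s: 10.9
eef_pos: [0.4825, 0.0397, 0.2125]
eef_rot: [-0.0, 0.716, 0.699, -0.0]
wrist_force: [-1.4, 0.1, 1.3]
opening: 0.002
```

```bash
python3 -c "
from plan import *
where()
im2,c=shot('scene','s9');crop(im2,170,100,310,290,'s9c',3)
"
```

```text
tip in box mm [-116.6   -0.   204.5] F [-1.4  0.1  1.3] t 10.9
```

View pics/s9c.png

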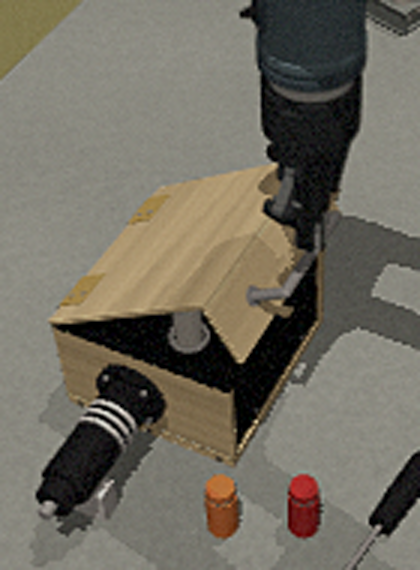

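>>> step_arm(
  plan=[
    [[0,-0.006,0.008],[0,0,0]],
    [[0,-0.011,0.019],[0,0,0]],
    [[0,-0.015,0.03],[0,0,0]],
    [[0,-0.018,0.041],[0,0,0]],
    [[0,-0.02,0.052],[0,0,0]],
  ],
)

```text
time_s: 11.45
eef_pos: [0.4631, 0.0401, 0.1603]
eef_rot: [-0.0, 0.716, 0.698, -0.0]
wrist_force: [0.2, -0.0, 2.0]
opening: 0.002
```

>>> step_arm(
  plan=[
    [[0,-0.001,0.009],[0,0,0]],
    [[0,-0.002,0.018],[0,0,0]],
    [[0,-0.002,0.026],[0,0,0]],
    [[0,-0.002,0.033],[0,0,0]],
    [[0,-0.002,0.039],[0,0,0]],
  ],
)

```text
time_s: 11.95
eef_pos: [0.4616, 0.0401, 0.1217]
eef_rot: [-0.0, 0.716, 0.698, -0.0]
wrist_force: [-0.1, 0.1, 0.9]
opening: -0.002
```

```bash
python3 -c "
from plan import *
where()
im2,c=shot('scene','s10');crop(im2,170,100,310,290,'s10c',3)
"
```

```text
tip in box mm [-137.4   -0.   113.7] F [-0.1  0.1  0.9] t 11.95
```

View pics/s10c.png

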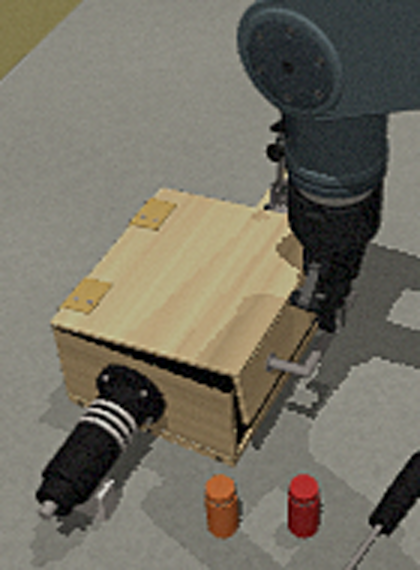

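Nearly shut: tip at 114, shut at 85. I'll take the rest slowly.

>>> step_arm(
  plan=[
    [[0,0,0.004],[0,0,0]],
    [[0,0,0.008],[0,0,0]],
    [[0,0,0.012],[0,0,0]],
    [[0,0,0.016],[0,0,0]],
    [[0,0,0.019],[0,0,0]],
  ],
)

```text
time_s: 12.5
eef_pos: [0.4616, 0.0401, 0.103]
eef_rot: [0.0, 0.716, 0.698, 0.0]
wrist_force: [0.5, 0.6, 1.5]
opening: 0.004
```

>>> step_arm(
  plan=[
    [[0,0,0.002],[0,0,0]],
    [[0,0,0.004],[0,0,0]],
    [[0,0,0.006],[0,0,0]],
    [[0,0,0.007],[0,0,0]],
    [[0,0,0.008],[0,0,0]],
  ],
)

```text
time_s: 13.0
eef_pos: [0.4616, 0.0401, 0.0953]
eef_rot: [0.0, 0.716, 0.698, 0.0]
wrist_force: [0.7, 0.3, 1.1]
opening: 0.001
```

>>> step_arm(
  plan=[
    [[0,0,0.001],[0,0,0]],
    [[0,0,0.002],[0,0,0]],
    [[0,0,0.003],[0,0,0]],
    [[0,0,0.004],[0,0,0]],
  ],
)

```text
time_s: 13.4
eef_pos: [0.4619, 0.0401, 0.0924]
eef_rot: [0.0, 0.716, 0.699, 0.0]
wrist_force: [-6.4, 0.2, 19.4]
opening: 0.003
```

>>> step_arm(
  plan=[
    [[0,0,0.001],[0,0,0]],
    [[0,0,0.002],[0,0,0]],
  ],
)

```text
time_s: 13.6
eef_pos: [0.462, 0.04, 0.0918]
eef_rot: [0.0, 0.715, 0.699, -0.0]
wrist_force: [-13.4, 1.4, 34.8]
opening: -0.004
```

Hard stop at tip z = 84 mm, against 85 expected. I'll lift off and check.

>>> step_arm(
  plan=[
    [[0,0,-0.01],[0,0,0]],
    [[0,-0.005,-0.04],[0,0,0]],
    [[0,-0.01,-0.085],[0,0,0]],
    [[0,-0.01,-0.13],[0,0,0]],
    [[0,-0.01,-0.178],[0,0,0]],
  ],
)

```text
time_s: 14.1
eef_pos: [0.4506, 0.0405, 0.2685]
eef_rot: [-0.001, 0.716, 0.698, -0.0]
wrist_force: [1.0, -0.0, -0.0]
opening: -0.0
```

```bash
python3 -c "
from plan import *
where()
im2,c=shot('scene','s11');crop(im2,170,100,310,290,'s11c',3)
im,ct=shot('top','t11');crop(im,150,100,350,230,'t11c',4)
A=np.array([(204,208),(226,196),(236,168)],float)
M=np.c_[2*A,np.ones(3)];x=np.linalg.solve(M,(A**2).sum(1));print('pivot',x[:2],'R',np.sqrt(x[2]+x[0]**2+x[1]**2))
go((-35,-190,235))
"
```

```text
tip in box mm [-1.485e+02  1.000e-01  2.605e+02] F [ 1. -0. -0.] t 14.1
pivot [197.58064516 170.06451613] R 38.47478463967952
t 14.2 shift mm [-189.3  108.9   33.2] turn [ 0.71  0.11 -0.11] tgt [ 0.5598 -0.1521  0.243 ] F [0.4 0.3 0.2]
```

View pics/s11c.png

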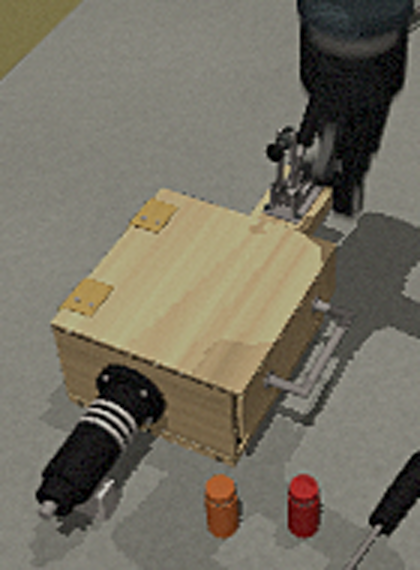

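View pics/t11c.png

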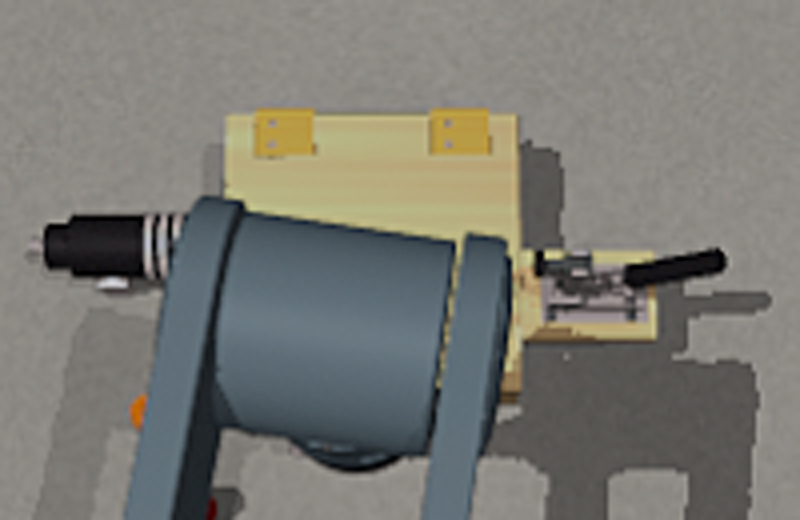

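The hood is shut flush. Next, above the clamp grip.

>>> step_arm(
  plan=[
    [[-0.04,0.02,-0.01],[0,0,0]],
    [[-0.08,0.045,-0.02],[0,0,0]],
    [[-0.12,0.068,-0.02],[0,0,0]],
    [[-0.16,0.09,-0.01],[0,0,0]],
    [[-0.2,0.11,0],[0,0,0]],
  ],
)

```text
time_s: 14.7
eef_pos: [0.5574, -0.164, 0.2667]
eef_rot: [0.0, 0.716, 0.698, 0.0]
wrist_force: [-0.8, 0.2, 0.4]
opening: 0.003
```

```bash
python3 -c "
from plan import *
where();go((-35,-204,230))
im2,c=shot('scene','s12');crop(im2,220,60,360,200,'s12c',4)
im,ct=shot('top','t12');crop(im,200,100,400,230,'t12c',4)
"
```

```text
tip in box mm [ -37.2 -202.   258.7] F [-0.8  0.2  0.4] t 14.7
t 14.7 shift mm [-2.   2.2 28.7] turn [ 0.02  0.   -0.12] tgt [ 0.5595 -0.1661  0.238 ] F [-0.8  0.2  0.4]
```

View pics/s12c.png

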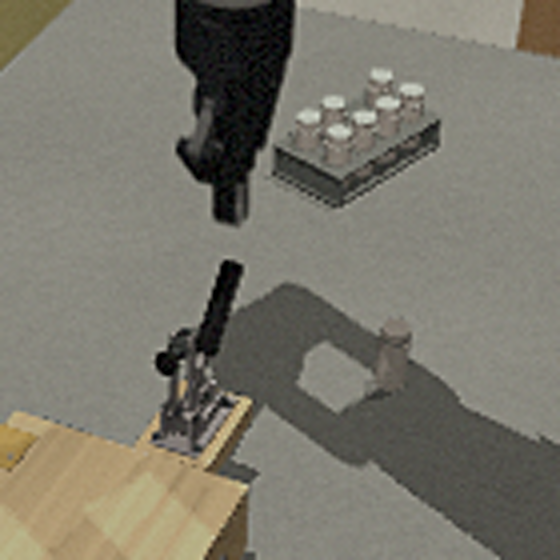

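>>> step_arm(
  plan=[
    [[-0.001,0.001,0.012],[0,0,0]],
    [[-0.002,0.002,0.022],[0,0,0]],
    [[-0.002,0.002,0.03],[0,0,0]],
    [[-0.002,0.002,0.036],[0,0,0]],
    [[-0.002,0.002,0.04],[0,0,0]],
  ],
)

```text
time_s: 15.3
eef_pos: [0.5584, -0.1634, 0.2268]
eef_rot: [-0.0, 0.715, 0.699, -0.0]
wrist_force: [-0.2, 0.7, 0.8]
opening: -0.001
```

>>> step_arm(
  plan=[
    [[-0.001,0,0.002],[0,0,0]],
    [[-0.004,0,0.004],[0,0,0]],
    [[-0.008,0,0.007],[0,0,0]],
    [[-0.012,0,0.01],[0,0,0]],
  ],
)

```text
time_s: 15.7
eef_pos: [0.559, -0.1774, 0.2191]
eef_rot: [0.002, 0.716, 0.699, 0.0]
wrist_force: [-2.3, -1.1, 9.3]
opening: 0.004
```

```bash
python3 -c "
from plan import *
where()
im2,c=shot('scene','s13');crop(im2,220,60,360,200,'s13c',4)
"
```

```text
tip in box mm [ -35.3 -215.3  211.1] F [-2.3 -1.1  9.3] t 15.7
```

View pics/s13c.png

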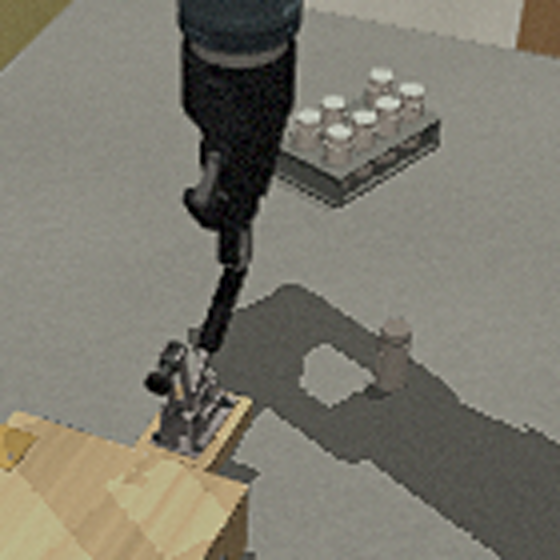

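>>> step_arm(
  plan=[
    [[-0.004,0,0.004],[0,0,0]],
    [[-0.008,0,0.009],[0,0,0]],
    [[-0.011,0,0.014],[0,0,0]],
    [[-0.014,0,0.02],[0,0,0]],
    [[-0.016,0,0.026],[0,0,0]],
  ],
)

```text
time_s: 16.25
eef_pos: [0.5587, -0.1937, 0.1924]
eef_rot: [0.002, 0.716, 0.698, 0.0]
wrist_force: [1.0, -0.5, 2.5]
opening: -0.001
```

```bash
python3 -c "
from plan import *
where()
im2,c=shot('scene','s14');crop(im2,220,60,360,200,'s14c',4)
"
```

```text
tip in box mm [ -35.2 -231.6  184.4] F [ 1.  -0.5  2.5] t 16.25
```

View pics/s14c.png

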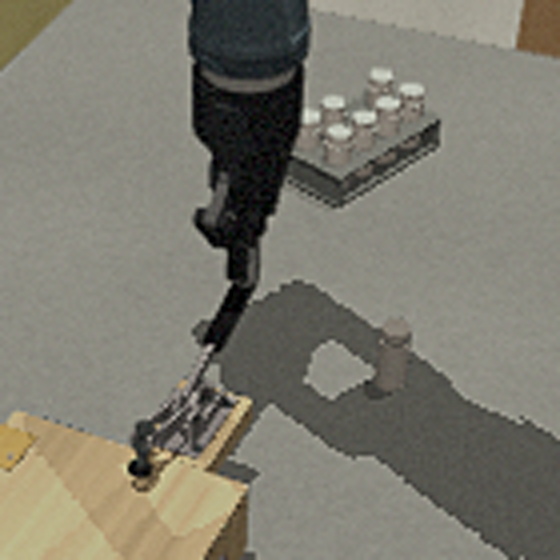

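Good, the arm is nearly down on the hood. I'll keep going down.

>>> step_arm(
  plan=[
    [[-0.001,0,0.004],[0,0,0]],
    [[-0.003,0,0.008],[0,0,0]],
    [[-0.004,0,0.012],[0,0,0]],
    [[-0.004,0,0.015],[0,0,0]],
    [[-0.004,0,0.018],[0,0,0]],
  ],
)

```text
time_s: 16.8
eef_pos: [0.5577, -0.1962, 0.1727]
eef_rot: [-0.0, 0.716, 0.699, -0.0]
wrist_force: [-0.1, -0.9, 0.4]
opening: -0.004
```

>>> step_arm(
  plan=[
    [[0,0,0.002],[0,0,0]],
    [[0,0,0.004],[0,0,0]],
    [[0,0,0.006],[0,0,0]],
  ],
)

```text
time_s: 17.1
eef_pos: [0.5578, -0.1963, 0.1671]
eef_rot: [-0.0, 0.716, 0.698, -0.0]
wrist_force: [0.2, -0.0, -0.2]
opening: -0.0
```

```bash
python3 -c "
from plan import *
where()"
```

```text
tip in box mm [ -36.  -234.2  159.1] F [ 0.2 -0.  -0.2] t 17.1
```

>>> step_arm(
  plan=[
    [[0,0,0.002],[0,0,0]],
    [[0,0,0.004],[0,0,0]],
  ],
)

```text
time_s: 17.3
eef_pos: [0.5579, -0.1963, 0.1632]
eef_rot: [0.0, 0.716, 0.698, 0.0]
wrist_force: [-0.3, -0.3, 1.2]
opening: -0.001
```

>>> step_arm(
  plan=[
    [[0,0,0.001],[0,0,0]],
    [[0,0,0.002],[0,0,0]],
  ],
)

```text
time_s: 17.5
eef_pos: [0.5579, -0.1964, 0.1614]
eef_rot: [0.0, 0.716, 0.698, -0.0]
wrist_force: [0.5, -0.9, 0.2]
opening: -0.0
```

```bash
python3 -c "
from plan import *
where()
im2,c=shot('scene','s15');crop(im2,220,60,360,200,'s15c',4)
"
```

```text
tip in box mm [ -35.9 -234.4  153.4] F [ 0.5 -0.9  0.2] t 17.5
```

View pics/s15c.png

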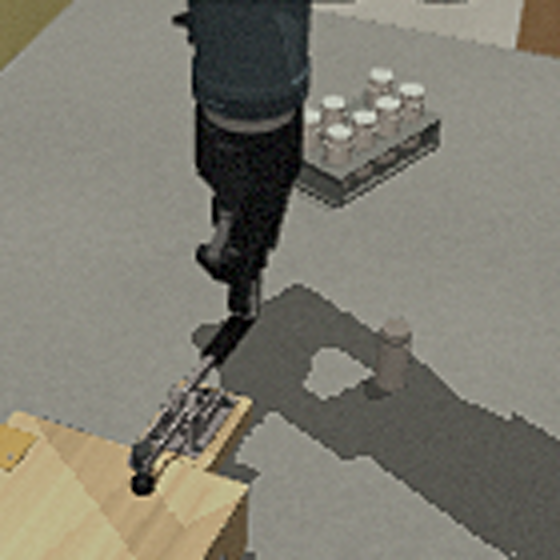

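>>> step_arm(
  plan=[
    [[0,0,0.001],[0,0,0]],
    [[0,0,0.002],[0,0,0]],
  ],
)

```text
time_s: 17.75
eef_pos: [0.558, -0.1964, 0.1594]
eef_rot: [0.0, 0.716, 0.698, 0.0]
wrist_force: [0.4, -0.3, -0.1]
opening: -0.003
```

>>> step_arm(
  plan=[
    [[0,0,0.001],[0,0,0]],
    [[0,0,0.002],[0,0,0]],
  ],
)

```text
time_s: 17.95
eef_pos: [0.5578, -0.1962, 0.1572]
eef_rot: [-0.0, 0.716, 0.698, 0.0]
wrist_force: [1.3, -0.2, -0.1]
opening: 0.001
```

No contact at 149 mm, so I'll look before going lower.

```bash
python3 -c "
from plan import *
where()
im2,c=shot('scene','s16');crop(im2,230,90,330,190,'s16c',6)
im,ct=shot('top','t16');crop(im,250,130,370,210,'t16c',6)
shot('wrist','w16')
def hp(cam):
    for P in((-35,-236,155),(-35,-248,147),(-35,-178,147)):print(P,np.round(proj(box2w(P,B),cam)[0],1))
hp(c);hp(ct)
"
```

```text
tip in box mm [ -36.  -234.2  149.2] F [ 1.3 -0.2 -0.1] t 17.95
(-35, -236, 155) [280.3 136.5]
(-35, -248, 147) [281.8 136.4]
(-35, -178, 147) [272.4 149.6]
(-35, -236, 155) [333.  169.5]
(-35, -248, 147) [337.  170.2]
(-35, -178, 147) [310.4 170.3]
```

View pics/s16c.png

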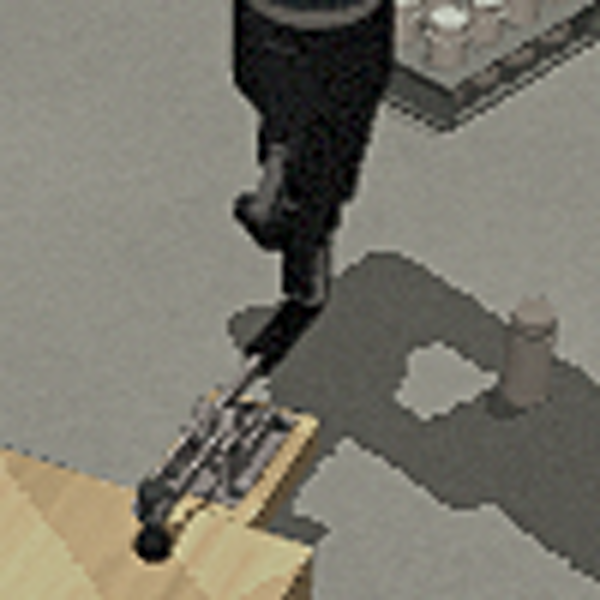

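View pics/t16c.png

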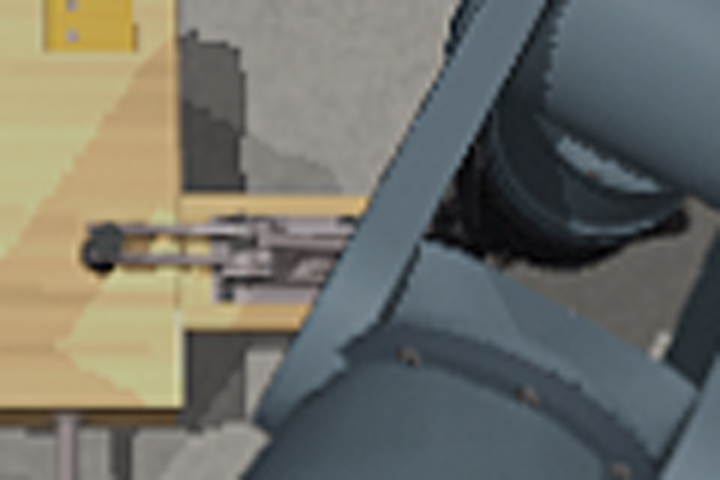

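View pics/w16.png

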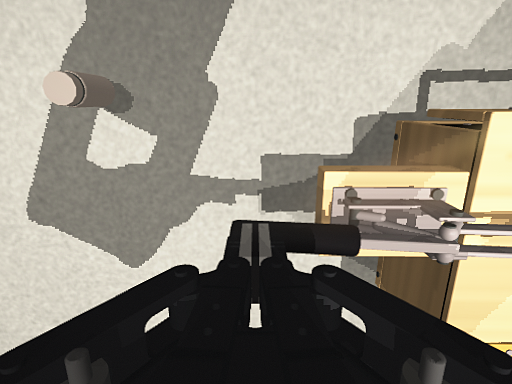

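```bash
python3 -c "
from plan import *
cw=cal('wrist')
for P in((-35,-236,155),(-35,-178,155),(-35,-178,147),(-26.5,-178,147),(-43.5,-178,147),(-35,-248,147),(-36,-234,149),(-27,-234,149),(-45,-234,149),(-110,-170,0)):print(P,np.round(proj(box2w(P,B),cw)[0],1))
im=cv2.imread('pics/w16.png');crop(im,200,150,400,290,'w16c',4)
print(telemetry.get_obs()['eef_rot'])
"
```

```text
(-35, -236, 155) [252.5 247.5]
(-35, -178, 155) [366.  247.5]
(-35, -178, 147) [360.6 240.3]
(-26.5, -178, 147) [359.1 254.6]
(-43.5, -178, 147) [362.1 225.7]
(-35, -248, 147) [230.3 240.4]
(-36, -234, 149) [256.3 240.4]
(-27, -234, 149) [256.3 255.6]
(-45, -234, 149) [256.3 224.7]
(-110, -170, 0) [323.2  97.7]
[-3.12082908e-04  7.15606620e-01  6.98503448e-01 -1.29308703e-05]
```

View pics/w16c.png

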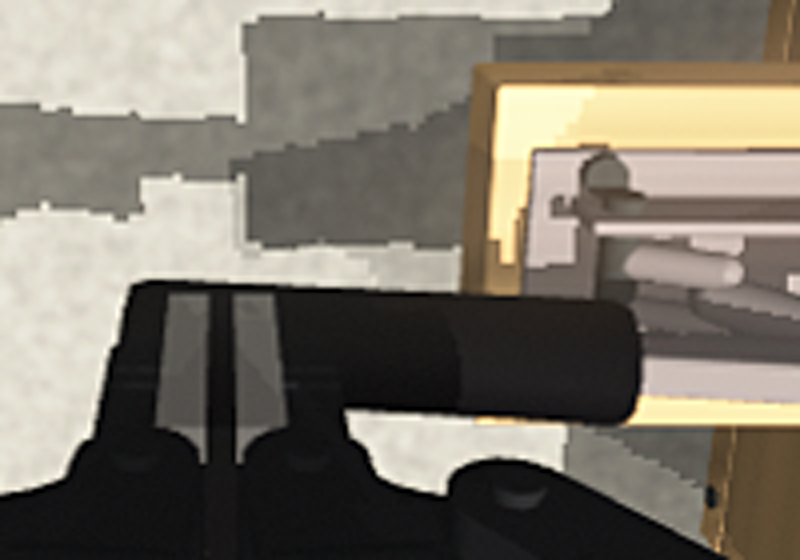

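>>> step_arm(
  plan=[
    [[0,0,0.001],[0,0,0]],
    [[0,0,0.0015],[0,0,0]],
  ],
)

```text
time_s: 18.3
eef_pos: [0.5578, -0.1962, 0.1556]
eef_rot: [-0.0, 0.716, 0.699, -0.0]
wrist_force: [-0.2, 0.8, 0.5]
opening: -0.0
```

```bash
python3 -c "
from plan import *
where()
im,c=shot('wrist','w17');crop(im,200,150,400,290,'w17c',4)
im2,c=shot('scene','s17');crop(im2,230,90,330,190,'s17c',6)
"
```

```text
tip in box mm [ -36.1 -234.1  147.6] F [-0.2  0.8  0.5] t 18.3
```

View pics/w17c.png

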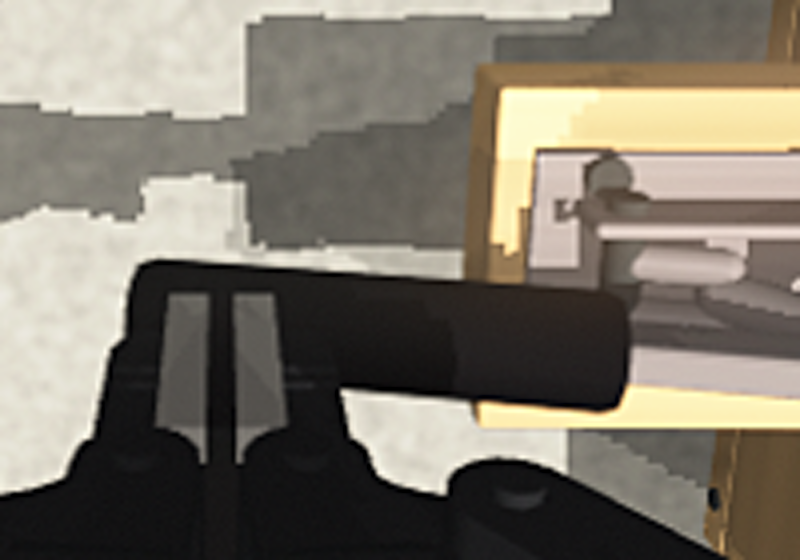

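The handle has just dropped with that last millimetre, and its end now shows beyond the fingers. I'll continue until the stop shows up as force.

>>> step_arm(
  plan=[
    [[0,0,0.001],[0,0,0]],
    [[0,0,0.002],[0,0,0]],
  ],
)

```text
time_s: 18.6
eef_pos: [0.5579, -0.1963, 0.1538]
eef_rot: [0.0, 0.716, 0.698, 0.0]
wrist_force: [-0.4, 0.0, -0.2]
opening: -0.006
```

>>> step_arm(
  plan=[
    [[0,0,0.001],[0,0,0]],
    [[0,0,0.002],[0,0,0]],
  ],
)

```text
time_s: 18.8
eef_pos: [0.5578, -0.1963, 0.1517]
eef_rot: [-0.0, 0.716, 0.698, -0.0]
wrist_force: [0.1, -0.4, 0.8]
opening: -0.001
```

```bash
python3 -c "
from plan import *
where()
im,c=shot('wrist','w18');crop(im,200,150,400,290,'w18c',4)
im2,c=shot('scene','s18');crop(im2,230,90,330,190,'s18c',6)
"
```

```text
tip in box mm [ -36.  -234.2  143.7] F [ 0.1 -0.4  0.8] t 18.8
```

View pics/w18c.png

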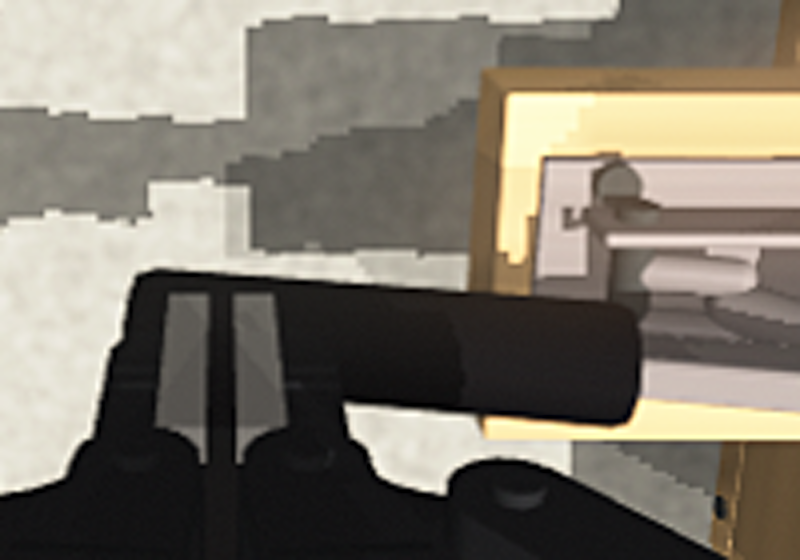

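View pics/s18c.png

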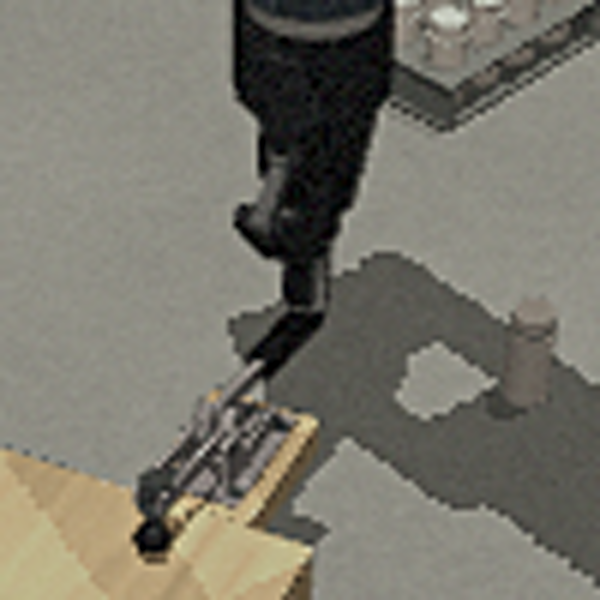

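>>> step_arm(
  plan=[
    [[0,0,0.001],[0,0,0]],
    [[0,0,0.002],[0,0,0]],
  ],
)

```text
time_s: 19.1
eef_pos: [0.5579, -0.1963, 0.1498]
eef_rot: [0.0, 0.716, 0.698, 0.0]
wrist_force: [-0.0, -0.6, -0.1]
opening: -0.0
```

>>> step_arm(
  plan=[
    [[0,0,0.001],[0,0,0]],
    [[0,0,0.002],[0,0,0]],
  ],
)

```text
time_s: 19.3
eef_pos: [0.5579, -0.1964, 0.1479]
eef_rot: [0.0, 0.716, 0.698, 0.0]
wrist_force: [0.2, 0.2, 1.0]
opening: -0.003
```

```bash
python3 -c "
from plan import *
where()
im,c=shot('wrist','w19');crop(im,200,150,400,290,'w19c',4)
"
```

```text
tip in box mm [ -35.9 -234.3  139.9] F [0.2 0.2 1. ] t 19.3
```

View pics/w19c.png

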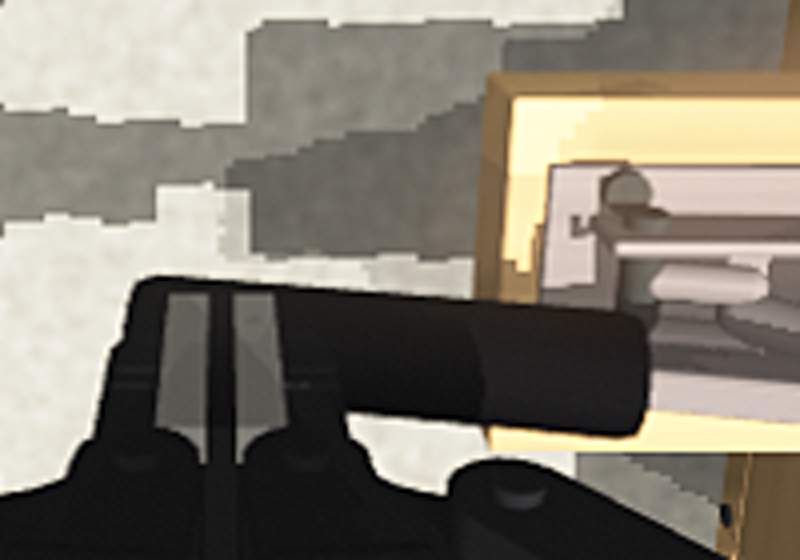

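>>> step_arm(
  plan=[
    [[0,0,-0.02],[0,0,0]],
    [[0,0,-0.05],[0,0,0]],
    [[0,-0.03,-0.09],[0,0,0]],
    [[0,-0.065,-0.12],[0,0,0]],
    [[0,-0.1,-0.14],[0,0,0]],
  ],
)

```text
time_s: 19.85
eef_pos: [0.4575, -0.1942, 0.2902]
eef_rot: [0.002, 0.715, 0.699, 0.0]
wrist_force: [-0.1, -0.5, 0.4]
opening: 0.001
```

```bash
python3 -c "
from plan import *
where()
cw=cal('wrist');im,c=shot('wrist','w20')
im2,cs=shot('scene','s20');crop(im2,230,90,330,190,'s20c',6)
im3,ct=shot('top','t20');crop(im3,250,130,370,210,'t20c',6)
for c in(cw,cs,ct):
  for P in((-35,-248,147),(-35,-178,147)):print(P,np.round(proj(box2w(P,B),c)[0],1))
"
```

```text
tip in box mm [-136.4 -234.3  282.2] F [-0.1 -0.5  0.4] t 19.85
(-35, -248, 147) [243.1 268.8]
(-35, -178, 147) [308.8 268.9]
(-35, -248, 147) [281.8 136.4]
(-35, -178, 147) [272.4 149.6]
(-35, -248, 147) [337.  170.2]
(-35, -178, 147) [310.4 170.3]
```

View pics/w20.png

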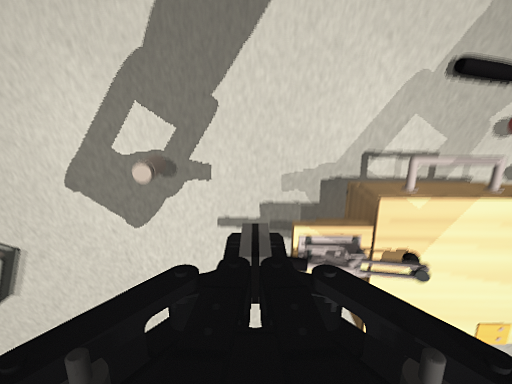

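View pics/s20c.png

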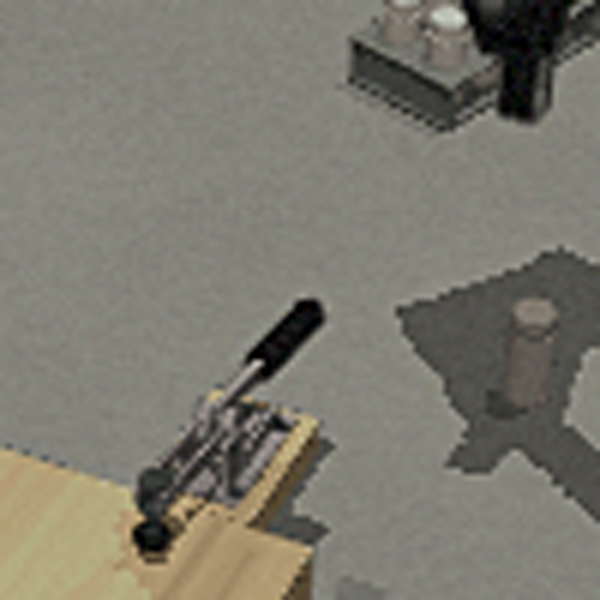

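View pics/t20c.png

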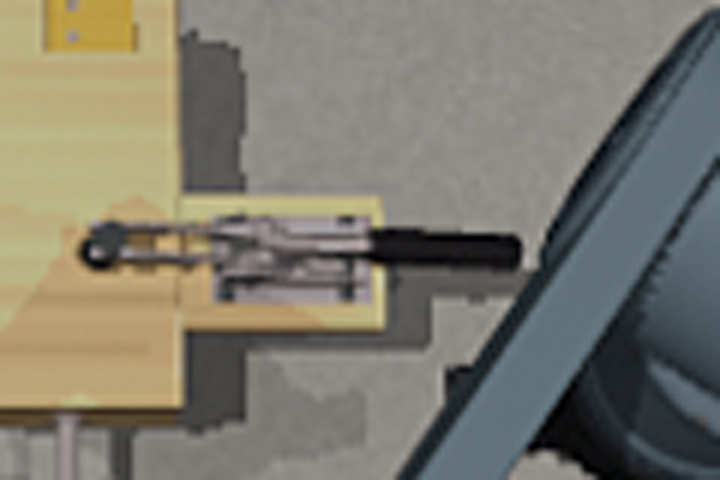

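```bash
python3 -c "
from plan import *
cs,ct=cal('scene'),cal('top')
def bx(w):
    c,s=np.cos(B[2]),np.sin(B[2]);d=w-[B[0],B[1],0];return np.round([1e3*(c*d[0]+s*d[1]),1e3*(-s*d[0]+c*d[1]),1e3*w[2]],1)
for a,b in(((282.6,141.2),(336.3,171.6)),((273,150.8),(312.2,171.2)),((255,179.3),(266.7,171.2))):
    w,e=tri(a,cs,b,ct);print(bx(w),round(e*1e3,1))
for y,z in((-250,147),(-250,140),(-248,134),(-246,130),(-242,125)):
    print(y,z,np.round(proj(box2w((-35,y,z),B),cs)[0],1),np.round(proj(box2w((-35,y,z),B),ct)[0],1))
im=cv2.imread('pics/t16.png');
a=cv2.imread('pics/s16.png');b=cv2.imread('pics/s20.png');crop(np.hstack([a[160:195,235:285],b[160:195,235:285]]),0,0,100,35,'cmp',8)
"
```

```text
[ -35.8 -250.2  127.2] 2.4
[ -34.9 -183.9  137.7] 1.3
[-32.1 -64.7 122.6] 0.4
-250 147 [282.1 136. ] [337.8 170.2]
-250 140 [282.  137.8] [337.3 170.7]
-248 134 [281.7 139.7] [336.1 171.2]
-246 130 [281.5 141.1] [335.  171.5]
-242 125 [280.9 143.1] [333.2 171.9]
```

View pics/cmp.png

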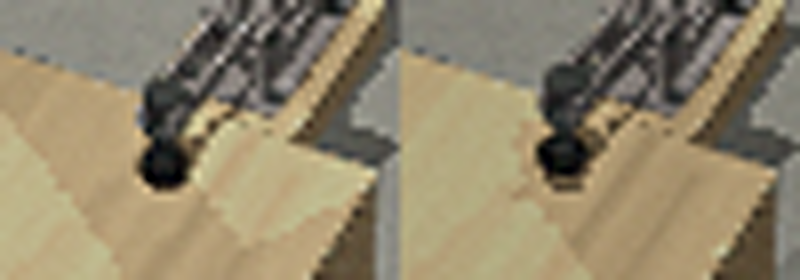

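>>> step_arm(
  plan=[
    [[0.02,0.045,0],[8,0,0]],
    [[0.04,0.09,0],[16,0,0]],
    [[0.055,0.135,0],[24,0,0]],
    [[0.065,0.18,0],[32,0,0]],
    [[0.065,0.21,0.02],[40,0,0]],
  ],
)

```text
time_s: 20.5
eef_pos: [0.6597, -0.1347, 0.2756]
eef_rot: [-0.216, 0.681, 0.667, -0.212]
wrist_force: [1.8, -1.6, 0.7]
opening: 0.002
```

```bash
python3 -c "
from plan import *
where()
im,c=shot('wrist','w21')
for P in((-35,-236,155),(-35,-178,155),(-35,-100,116),(-102,-100,116)):print(P,np.round(proj(box2w(P,B),c)[0],1))
"
```

```text
tip in box mm [  64.5 -170.4  267.6] F [ 1.8 -1.6  0.7] t 20.5
(-35, -236, 155) [190.5 162.2]
(-35, -178, 155) [248.4 162.3]
(-35, -100, 116) [318.4 176.5]
(-102, -100, 116) [314.6 124.3]
```

View pics/w21.png

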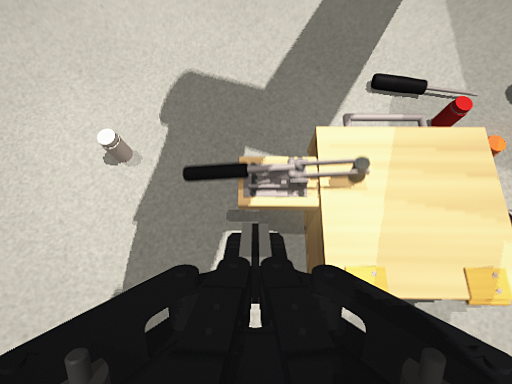

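```bash
python3 -c "
from plan import *
im=cv2.imread('pics/w21.png');crop(im,170,130,390,230,'w21c',3.6)
"
```

```text
(no output)
```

View pics/w21c.png

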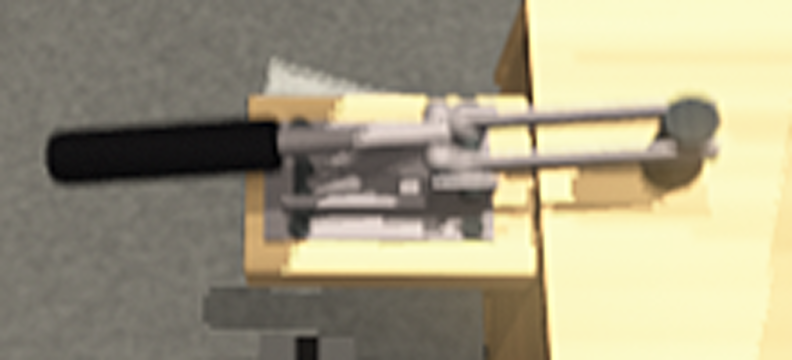

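>>> step_arm(
  plan=[
    [[0,0,0],[7,0,0]],
    [[0,0.01,0.01],[14,0,0]],
    [[0,0.02,0.02],[21,0,0]],
    [[0,0.03,0.04],[25,0,0]],
    [[0,0.03,0.04],[25,0,0]],
  ],
)

```text
time_s: 21.05
eef_pos: [0.6562, -0.1355, 0.2128]
eef_rot: [-0.366, 0.614, 0.603, -0.355]
wrist_force: [0.2, -0.3, -2.9]
opening: 0.001
```

```bash
python3 -c "
from plan import *
where()
im,c=shot('wrist','w22')
print(telemetry.get_obs()['q'],c['origin'])
for P in((-35,-248,147),(-35,-178,147),(-35,-100,116),(-102,-100,116),(90,-100,116)):print(P,np.round(proj(box2w(P,B),c)[0],1))
"
```

```text
tip in box mm [  60.9 -171.3  204.8] F [ 0.2 -0.3 -2.9] t 21.05
[-0.27784951  1.25478124  0.3047274  -0.42934438  2.58648006 -2.07283003] [ 0.73992684 -0.13880387  0.33901015]
(-35, -248, 147) [169.5 196.3]
(-35, -178, 147) [248.1 196.7]
(-35, -100, 116) [329.1 219.1]
(-102, -100, 116) [318.6 172.5]
(90, -100, 116) [363.  367.5]
```

View pics/w22.png

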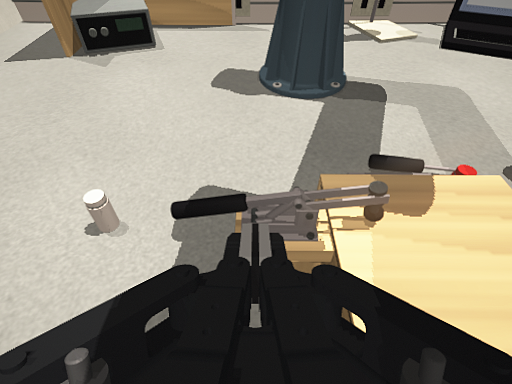

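```bash
python3 -c "
from plan import *
im=cv2.imread('pics/w22.png');crop(im,160,160,410,260,'w22c',3.2)
"
```

```text
(no output)
```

View pics/w22c.png

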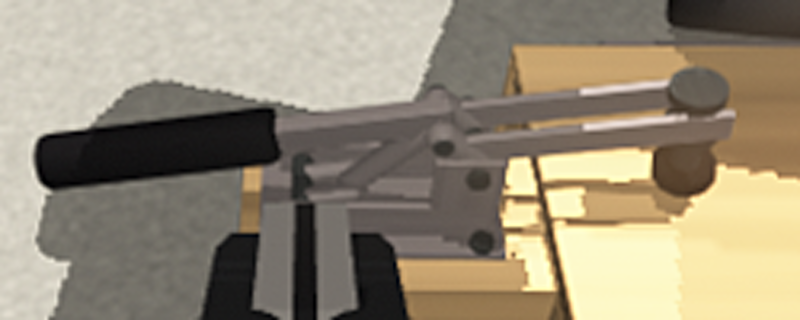

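```bash
python3 -c "
from plan import *
c=cal('wrist')
def onx(uv,xb):
    d=ray([uv],c)[0];cc,s=np.cos(B[2]),np.sin(B[2])
    n=np.array([cc,s,0]);p0=box2w((xb,0,0),B)[0]
    w=c['origin']+d*((p0-c['origin'])@n)/(d@n);d2=w-[B[0],B[1],0]
    return np.round([1e3*(cc*d2[0]+s*d2[1]),1e3*(-s*d2[0]+cc*d2[1]),1e3*w[2]],1)
f=lambda u,v:(160+u/3.2-.35,160+v/3.2-.35)
for n,p in dict(foot_bot=(685,194),foot_top=(690,68),foot_mid=(685,168),armtip=(732,122),armpiv=(443,147),h_in_top=(275,110),h_in_bot=(275,163),h_out_top=(45,133),h_out_bot=(55,188),hpiv=(437,95)).items(): print(n,onx(f(*p),-35))
"
```

```text
foot_bot [-35.  -55.7 115.9]
foot_top [-35.  -70.  169.8]
foot_mid [-35.  -59.3 128.3]
armtip [-35.  -52.  148.6]
armpiv [ -35.  -132.1  137.4]
h_in_top [ -35.  -180.7  152.9]
h_in_bot [ -35.  -181.1  129.9]
h_out_top [ -35.  -246.7  142.9]
h_out_bot [ -35.  -248.5  117.8]
hpiv [ -35.  -136.1  159.1]
```

```bash
python3 -c "
from plan import *
rows=[]
for n in('14','15','16','18','20'):
    a=cv2.imread(f'pics/s{n}.png')[165:190,240:272];rows.append(a)
crop(np.hstack(rows),0,0,160,25,'cmp2',5)
a=cv2.imread('pics/t16.png')[155:190,255:320];b=cv2.imread('pics/t20.png')[155:190,255:320]
crop(np.hstack([a,b]),0,0,130,35,'cmp3',6)
"
```

```text
(no output)
```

View pics/cmp2.png

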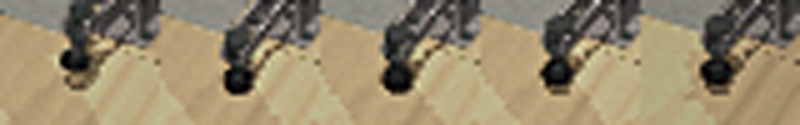

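View pics/cmp3.png

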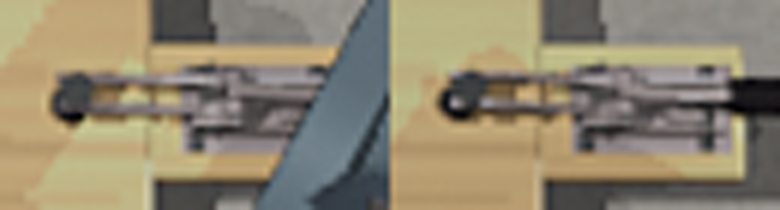

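```bash
cat > st.py <<'E'
from plan import *
c2=cal('wrist');o=telemetry.get_obs()
Re=rot(o['eef_rot']);Rc=rot(c2['orientation'])
rel=Re.inv()*Rc; t=Re.inv().apply(c2['origin']-np.array(o['eef_pos']))
def cam_at(pos,q):
    Rm=rot(np.array(q)/np.linalg.norm(q));oR=(Rm*rel).as_quat()
    return dict(K=c2['K'],dist=c2['dist'],origin=np.array(pos)+Rm.apply(t),orientation=np.array([oR[3],*oR[:3]]))
def bx(w):
    c,s=np.cos(B[2]),np.sin(B[2]);d=w-[B[0],B[1],0];return np.round([1e3*(c*d[0]+s*d[1]),1e3*(-s*d[0]+c*d[1]),1e3*w[2]],1)
E
python3 - <<'E'
from st import *
c1=cam_at([0.6597,-0.1347,0.2756],[-0.216,0.681,0.667,-0.212])
print(proj(box2w((-35,-236,155),B),c1),'expect 190.5 162.2')
f1=lambda u,v:(170+u/3.6-.36,130+v/3.6-.36)
f2=lambda u,v:(160+u/3.2-.35,160+v/3.2-.35)
for n,a,b in(('bolttop',(692,118),(698,88)),('foot',(672,165),(685,168)),('armend',(714,150),(733,122)),('hin',(278,146),(276,137)),('hout',(50,157),(42,160)),('hoodcorner',(527,2),(513,45)),('pivot',(441,160),(443,147))):
    w,e=tri(f1(*a),c1,f2(*b),c2);print(n,bx(w),round(1e3*e,1))
E
```

```text
[[190.51934956 162.13215132]] expect 190.5 162.2
bolttop [-28.9 -69.6 168.5] 0.6
foot [-27.6 -64.6 137.3] 1.2
armend [-21.6 -62.1 163.5] 2.3
hin [ -29.2 -180.   148.1] 0.7
hout [ -30.2 -247.3  136.7] 1.0
hoodcorner [ -84.9 -102.8  131.6] 0.6
pivot [ -24.5 -134.2  149.5] 0.5
```

```bash
python3 - <<'E'
from st import *
a=cv2.imread('pics/w21.png');b=cv2.imread('pics/w22.png')
crop(a,295,105,395,185,'z21',7);crop(b,295,155,395,235,'z22',7)
E
```

```text
(no output)
```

View pics/z21.png

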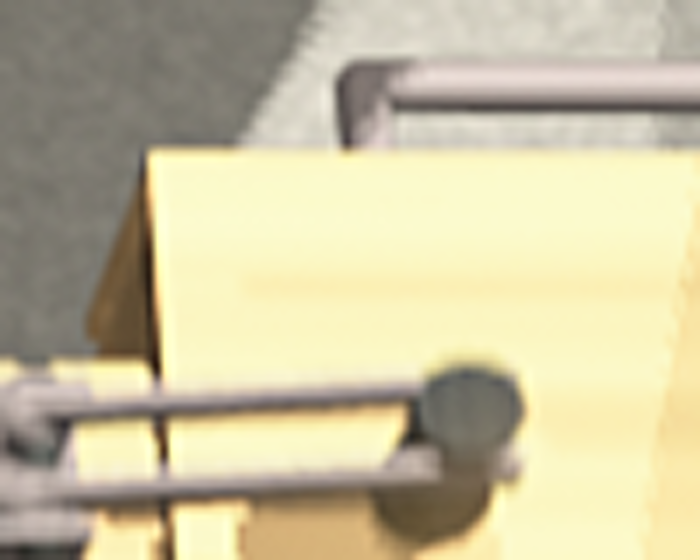

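View pics/z22.png

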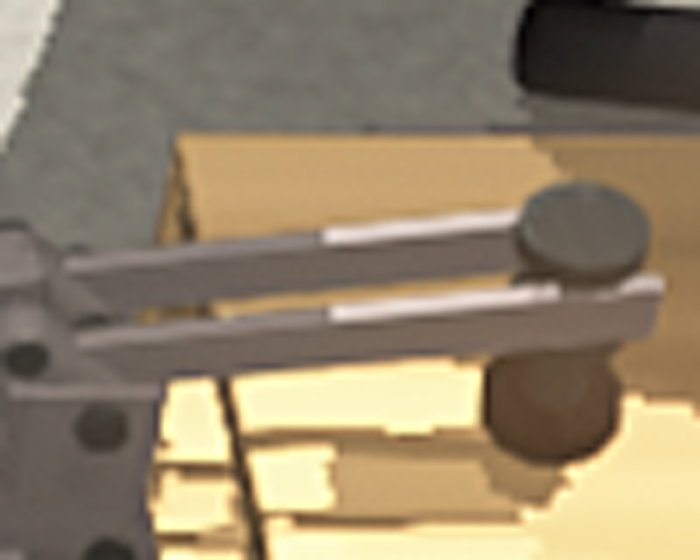

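```bash
python3 - <<'E'
from st import *
d=np.array([-1.8,-1.8])
c1=cam_at([0.6597,-0.1347,0.2756],[-0.216,0.681,0.667,-0.212])
z1=lambda u,v:np.array((295+u/7-.43,105+v/7-.43))+d
z2=lambda u,v:np.array((295+u/7-.43,155+v/7-.43))+d
f1=lambda u,v:np.array((170+u/3.6-.36,130+v/3.6-.36))+d
f2=lambda u,v:np.array((160+u/3.2-.35,160+v/3.2-.35))+d
for n,a,b in(('bolt top',z1(473,410),z2(583,230)),('armend near',z1(520,467),z2(660,288)),('corner',z1(150,150),z2(178,133)),('hin',f1(278,146),f2(276,137)),('hout',f1(50,157),f2(42,160)),('pivot',z1(25,490),z2(25,358))):
    w,e=tri(a,c1,b,c2);print(n,bx(w),round(1e3*e,1))
def onx(uv,xb,c):
    dd=ray([uv],c)[0];n=np.array([np.cos(B[2]),np.sin(B[2]),0]);p0=box2w((xb,0,0),B)[0]
    return bx(c['origin']+dd*((p0-c['origin'])@n)/(dd@n))
for x in(-27,-30,-35):print('foot rim',x,onx(z2(550,463),x,c2))
print('hood under foot', [proj(box2w((x,-60,116),B),c2)[0]-d for x in(-27,-35)], 'z2 rim px',z2(550,463)-d)
for xb in (-26,-30,-35): print('nearbar top: left,right',onx(z2(85,335),xb,c2),onx(z2(660,282),xb,c2))
E
```

```text
bolt top [-29.4 -71.4 169.8] 0.8
armend near [-21.6 -64.8 168.1] 2.0
corner [ -98.2 -101.8  122.2] 0.4
hin [ -31.  -181.8  148.4] 0.5
hout [ -32.1 -249.3  137. ] 0.9
pivot [ -25.6 -132.9  150.6] 6.1
foot rim -27 [-27.  -63.7 128.1]
foot rim -30 [-30.  -61.8 124.3]
foot rim -35 [-35.  -58.6 118. ]
hood under foot [array([373.40707973, 228.59596448]), array([371.12943715, 221.99591258])] z2 rim px [373.14142857 220.71285714]
nearbar top: left,right [ -26.  -128.9  154.4] [-26.  -61.1 164.3]
nearbar top: left,right [ -30.  -127.9  149.9] [-30.  -58.5 160.1]
nearbar top: left,right [ -35.  -126.6  144.4] [-35.  -55.2 154.8]
```

```bash
python3 - <<'E'
from plan import *
go((20,-150,300));go((-35,-72,215))
E
```

```text
t 21.1 shift mm [ 22.1 -99.1  -7.2] turn [-60.74  -0.19   0.17] tgt [ 0.6157 -0.1133  0.308 ] F [0.7 0.2 0.1]
t 21.1 shift mm [ 99.8 -51.5  82.4] turn [-60.74  -0.19   0.17] tgt [ 0.5625 -0.0341  0.223 ] F [0.7 0.2 0.1]
```

>>> step_arm(
  plan=[
    [[0.004,-0.02,-0.001],[-8,0,0]],
    [[0.008,-0.04,-0.003],[-16,0,0]],
    [[0.012,-0.06,-0.004],[-24,0,0]],
    [[0.017,-0.08,-0.006],[-32,0,0]],
    [[0.022,-0.099,-0.007],[-40,0,0]],
  ],
)

```text
time_s: 21.6
eef_pos: [0.6171, -0.1136, 0.3219]
eef_rot: [-0.118, 0.706, 0.689, -0.117]
wrist_force: [-0.2, 0.2, 1.5]
opening: -0.002
```

```bash
python3 - <<'E'
from plan import *
where();go((-35,-72,215))
E
```

```text
tip in box mm [  21.4 -150.3  313.9] F [-0.2  0.2  1.5] t 21.6
t 21.6 shift mm [ 78.4 -21.  111.8] turn [-19.13   0.09  -0.11] tgt [ 0.5625 -0.0341  0.223 ] F [-0.2  0.2  1.5]
```

>>> step_arm(
  plan=[
    [[0.02,-0.006,0.02],[-7,0,0]],
    [[0.04,-0.012,0.045],[-14,0,0]],
    [[0.06,-0.018,0.07],[-19.1,0,0]],
    [[0.078,-0.021,0.095],[-19.1,0,0]],
    [[0.078,-0.021,0.112],[-19.1,0,0]],
  ],
)

```text
time_s: 22.1
eef_pos: [0.5592, -0.0322, 0.2213]
eef_rot: [-0.003, 0.715, 0.699, -0.003]
wrist_force: [-0.4, -0.2, 1.2]
opening: -0.005
```

```bash
python3 - <<'E'
from plan import *
where();go((-35,-72,180))
im,c=shot('scene','s23');crop(im,210,100,330,200,'s23c',6)
shot('wrist','w23')
E
```

```text
tip in box mm [-38.3 -70.2 213.3] F [-0.4 -0.2  1.2] t 22.1
t 22.1 shift mm [-1.8  3.6 33.3] turn [-0.51 -0.03 -0.  ] tgt [ 0.5625 -0.0341  0.188 ] F [-0.4 -0.2  1.2]
```

View pics/s23c.png

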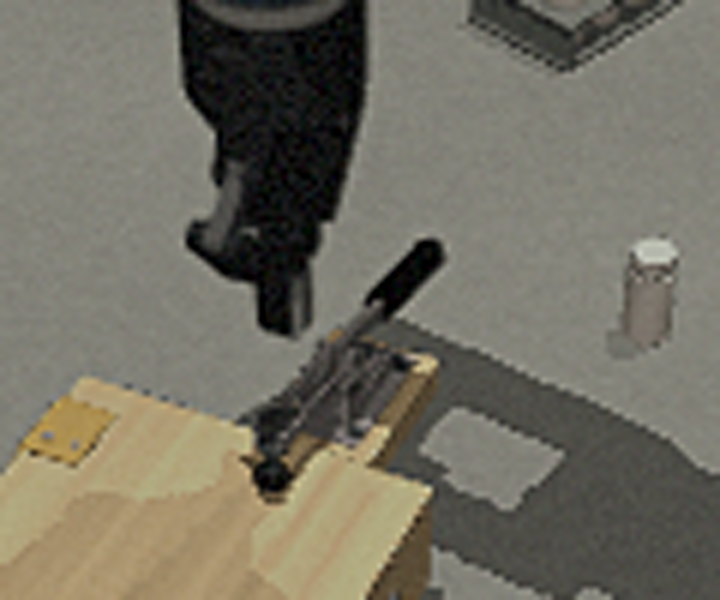

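View pics/w23.png

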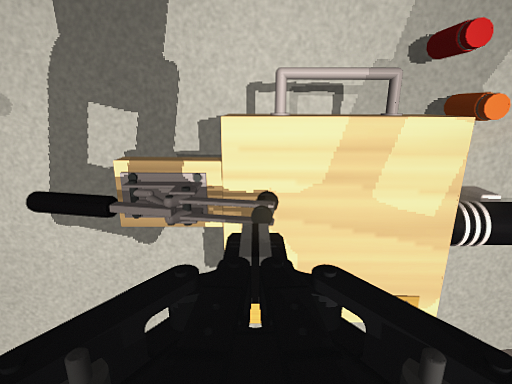

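>>> step_arm(
  plan=[
    [[0.003,0.001,0.012],[0,0,0]],
    [[0.004,0.002,0.022],[0,0,0]],
    [[0.004,0.002,0.032],[0,0,0]],
    [[0.004,0.002,0.038],[0,0,0]],
    [[0.004,0.002,0.043],[0,0,0]],
  ],
)

```text
time_s: 22.7
eef_pos: [0.5606, -0.0305, 0.1735]
eef_rot: [-0.007, 0.715, 0.699, -0.006]
wrist_force: [-0.5, 0.0, 0.1]
opening: -0.001
```

>>> step_arm(
  plan=[
    [[0,0,0.0015],[0,0,0]],
    [[0,0,0.003],[0,0,0]],
    [[0,0,0.0045],[0,0,0]],
    [[0,0,0.006],[0,0,0]],
  ],
)

```text
time_s: 23.1
eef_pos: [0.5608, -0.0303, 0.1688]
eef_rot: [-0.007, 0.715, 0.699, -0.006]
wrist_force: [-0.2, 0.4, 1.6]
opening: 0.003
```

>>> step_arm(
  plan=[
    [[0,0,0.001],[0,0,0]],
    [[0,0,0.002],[0,0,0]],
    [[0,0,0.003],[0,0,0]],
  ],
)

```text
time_s: 23.4
eef_pos: [0.5608, -0.0303, 0.1659]
eef_rot: [-0.006, 0.715, 0.699, -0.006]
wrist_force: [0.4, 2.2, 1.9]
opening: -0.001
```

>>> step_arm(
  plan=[
    [[0,0,0.001],[0,0,0]],
    [[0,0,0.002],[0,0,0]],
    [[0,0,0.003],[0,0,0]],
  ],
)

```text
time_s: 23.7
eef_pos: [0.5601, -0.0305, 0.1621]
eef_rot: [-0.007, 0.715, 0.699, -0.006]
wrist_force: [-0.6, -0.4, -0.4]
opening: -0.001
```

```bash
python3 - <<'E'
from plan import *
where()
im,c=shot('scene','s24');crop(im,210,100,330,200,'s24c',6)
shot('wrist','w24')
E
```

```text
tip in box mm [-37.4 -68.5 154.1] F [-0.6 -0.4 -0.4] t 23.7
```

View pics/s24c.png

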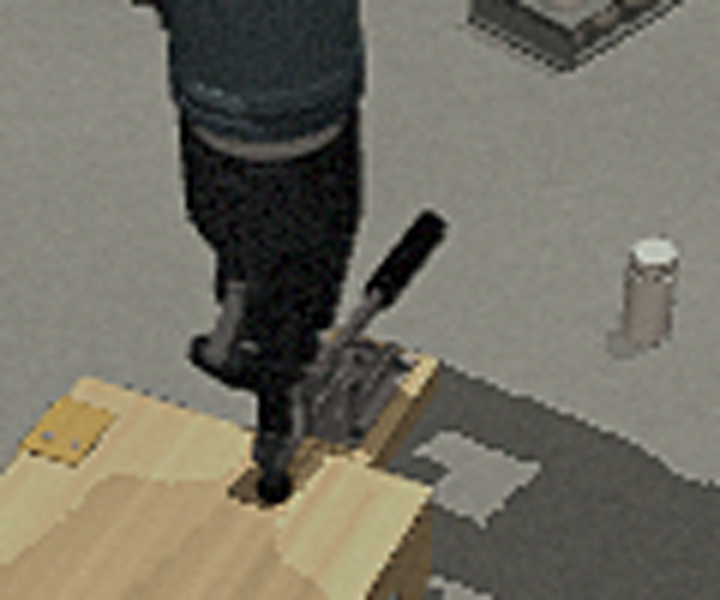

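View pics/w24.png

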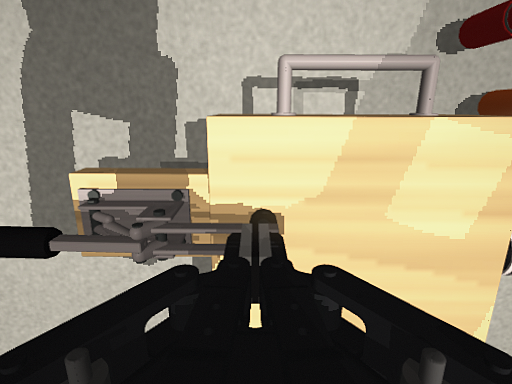

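Pressing the arm's end brings the foot back down onto the hood and the handle back to about level. I'll continue gently until contact.

>>> step_arm(
  plan=[
    [[0,0,0.001],[0,0,0]],
    [[0,0,0.0015],[0,0,0]],
  ],
)

```text
time_s: 24.0
eef_pos: [0.5603, -0.0304, 0.1608]
eef_rot: [-0.007, 0.715, 0.699, -0.006]
wrist_force: [-0.0, 0.0, -0.5]
opening: -0.001
```

>>> step_arm(
  plan=[
    [[0,0,0.001],[0,0,0]],
    [[0,0,0.001],[0,0,0]],
  ],
)

```text
time_s: 24.2
eef_pos: [0.5604, -0.0304, 0.1605]
eef_rot: [-0.007, 0.715, 0.699, -0.006]
wrist_force: [-1.5, -0.0, 3.4]
opening: -0.001
```

```bash
python3 - <<'E'
from plan import *
where()
im,c=shot('scene','s25');crop(im,210,100,330,200,'s25c',6)
E
```

```text
tip in box mm [-37.1 -68.3 152.5] F [-1.5 -0.   3.4] t 24.2
```

View pics/s25c.png

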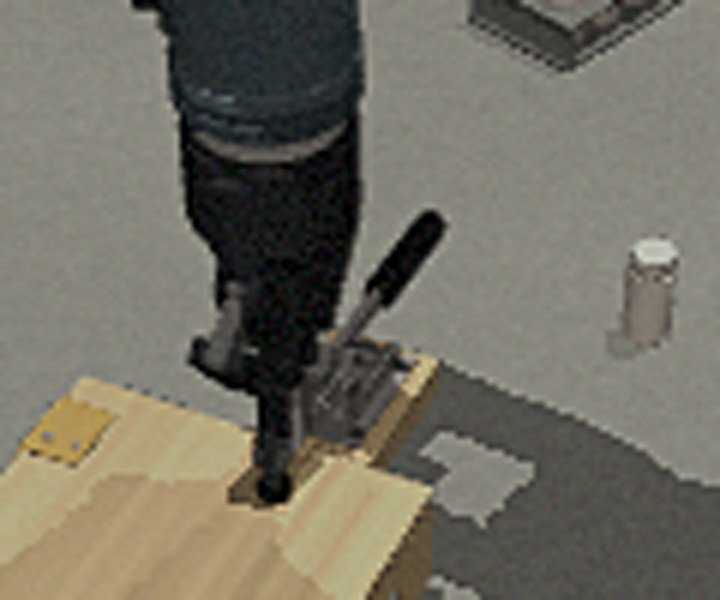

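>>> step_arm(
  plan=[
    [[0,0,0.001],[0,0,0]],
    [[0,0,0.002],[0,0,0]],
  ],
)

```text
time_s: 24.45
eef_pos: [0.5607, -0.0304, 0.1599]
eef_rot: [-0.006, 0.715, 0.699, -0.006]
wrist_force: [-7.3, 2.5, 19.0]
opening: 0.003
```

```bash
python3 - <<'E'
from plan import *
where()
im,c=shot('scene','s26');crop(im,210,100,330,200,'s26c',6)
E
```

```text
tip in box mm [-36.9 -68.3 151.9] F [-7.3  2.5 19. ] t 24.45
```

View pics/s26c.png

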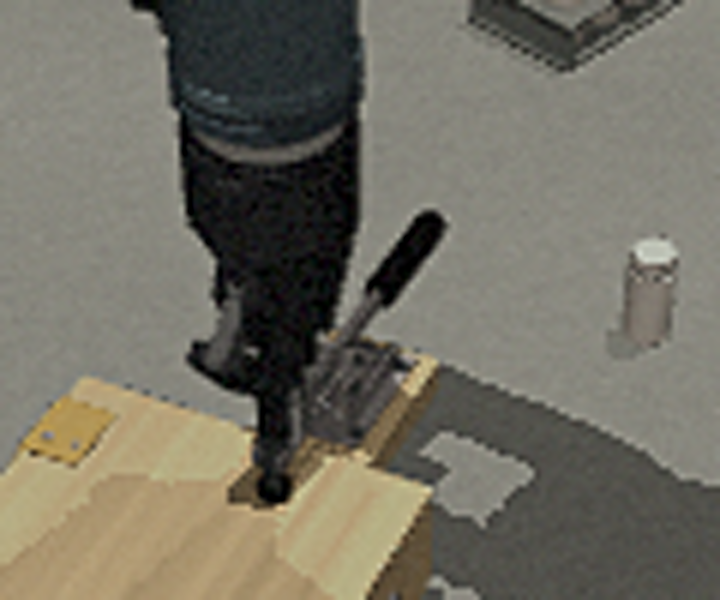

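>>> step_arm(
  plan=[
    [[0,0,-0.005],[0,0,0]],
    [[0,0.005,-0.03],[0,0,0]],
    [[0,0.02,-0.07],[0,0,0]],
    [[0,0.05,-0.1],[8,0,0]],
    [[0,0.08,-0.115],[16,0,0]],
  ],
)

```text
time_s: 25.0
eef_pos: [0.639, -0.0327, 0.2744]
eef_rot: [-0.097, 0.708, 0.693, -0.095]
wrist_force: [1.8, -1.5, 0.6]
opening: -0.001
```

```bash
python3 - <<'E'
from plan import *
where();go((65,-170,262))
E
```

```text
tip in box mm [ 41.5 -68.9 266.4] F [ 1.8 -1.5  0.6] t 25.0
t 25.0 shift mm [-101.1   23.9   -2. ] turn [-15.57   0.02  -0.03] tgt [ 0.6603 -0.1343  0.27  ] F [ 1.8 -1.5  0.6]
```

>>> step_arm(
  plan=[
    [[-0.025,0.006,0],[8,0,0]],
    [[-0.05,0.012,0.005],[16,0,0]],
    [[-0.075,0.018,0.015],[24,0,0]],
    [[-0.1,0.024,0.02],[32,0,0]],
    [[-0.1,0.024,0.02],[35,0,0]],
  ],
)

```text
time_s: 25.5
eef_pos: [0.652, -0.1361, 0.2337]
eef_rot: [-0.313, 0.644, 0.629, -0.302]
wrist_force: [-0.1, -0.2, -2.4]
opening: 0.006
```

```bash
python3 - <<'E'
from plan import *
where();c=cal('wrist');print(np.round(telemetry.get_obs()['q'],3))
im,_=shot('wrist','w27')
s,cs=shot('scene','s27');crop(s,210,100,330,200,'s27c',6)
L=lambda P:proj(box2w(P,B),c)+1.8
def k(p):return tuple(int(round(v)) for v in (p-[150,130]+.5)*3-.5)
v=cv2.resize(im[130:260,150:410],None,fx=3,fy=3,interpolation=cv2.INTER_CUBIC);cv2.imwrite('pics/w27c.png',v)
for P,Q in(((-35,-178,146.5),(-35,-248,146.5)),((-35,-132,135),(-35,-64,135)),((-102,-100,116),(90,-100,116))):
    a,b=L(P)[0],L(Q)[0];cv2.line(v,k(a),k(b),(0,0,255),1,cv2.LINE_AA)
cv2.imwrite('pics/w27o.png',v)
E
```

```text
tip in box mm [  56.8 -171.9  225.7] F [-0.1 -0.2 -2.4] t 25.5
[-0.289  1.079  0.508 -0.308  2.415 -1.973]
```

View pics/w27o.png

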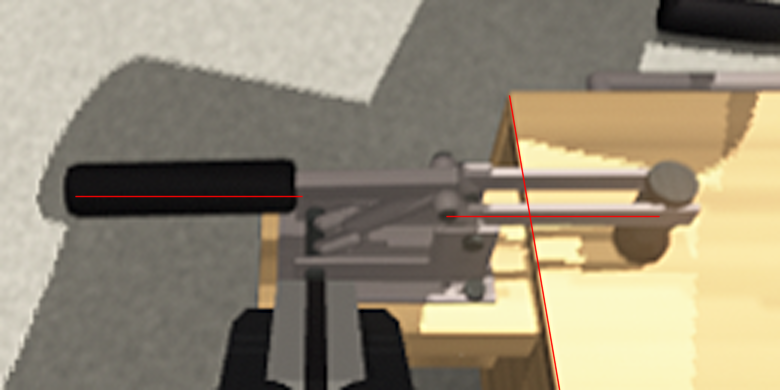

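View pics/s27c.png

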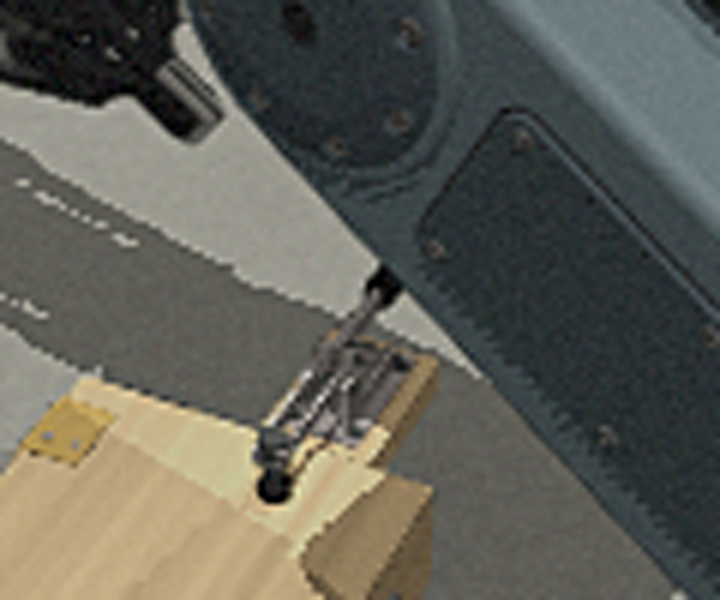

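Seen from behind: arm level, foot on the hood, handle level (about 1.5° down at its end). I'll move clear, wait, and check that it stays.

>>> step_arm(
  plan=[
    [[0,-0.02,-0.01],[-8,0,0]],
    [[0,-0.05,-0.02],[-16,0,0]],
    [[0,-0.08,-0.03],[-24,0,0]],
    [[0,-0.11,-0.04],[-32,0,0]],
    [[0,-0.14,-0.05],[-40,0,0]],
  ],
)

```text
time_s: 26.1
eef_pos: [0.6031, -0.1308, 0.3882]
eef_rot: [-0.061, 0.712, 0.697, -0.061]
wrist_force: [-0.3, -0.4, 0.5]
opening: -0.002
```

```bash
python3 - <<'E'
from plan import *
where();go((-200,0,330))
E
```

```text
tip in box mm [   7.8 -167.7  380.2] F [-0.3 -0.4  0.5] t 26.1
t 26.1 shift mm [ 167.9 -196.    85. ] turn [-9.91  0.05  0.02] tgt [0.3991 0.0415 0.338 ] F [-0.3 -0.4  0.5]
```

>>> step_arm(
  plan=[
    [[0.03,-0.03,0],[-5,0,0]],
    [[0.06,-0.06,0],[-9.9,0,0]],
    [[0.095,-0.095,0],[-9.9,0,0]],
    [[0.125,-0.125,0],[-9.9,0,0]],
    [[0.155,-0.155,0.02],[-9.9,0,0]],
  ],
)

```text
time_s: 26.6
eef_pos: [0.4499, 0.0282, 0.3973]
eef_rot: [-0.001, 0.715, 0.699, -0.0]
wrist_force: [0.9, 1.2, 0.2]
opening: 0.001
```

>>> step_arm(
  plan=[
    [[0.035,-0.02,0],[0,0,0]],
    [[0.075,-0.04,0],[0,0,0]],
    [[0.115,-0.06,0],[0,0,0]],
    [[0.155,-0.08,0],[0,0,0]],
    [[0.19,-0.1,0],[0,0,0]],
  ],
)

```text
time_s: 27.1
eef_pos: [0.353, 0.2208, 0.3962]
eef_rot: [-0.004, 0.715, 0.699, -0.001]
wrist_force: [0.6, 0.1, -0.0]
opening: -0.003
```

```bash
python3 - <<'E'
from plan import *
where()
s,c=shot('scene','s28');crop(s,170,100,330,240,'s28c',5)
t,c=shot('top','t28');crop(t,150,100,350,230,'t28c',4)
E
```

```text
tip in box mm [-250.   178.2  388.2] F [ 0.6  0.1 -0. ] t 27.1
```

View pics/s28c.png

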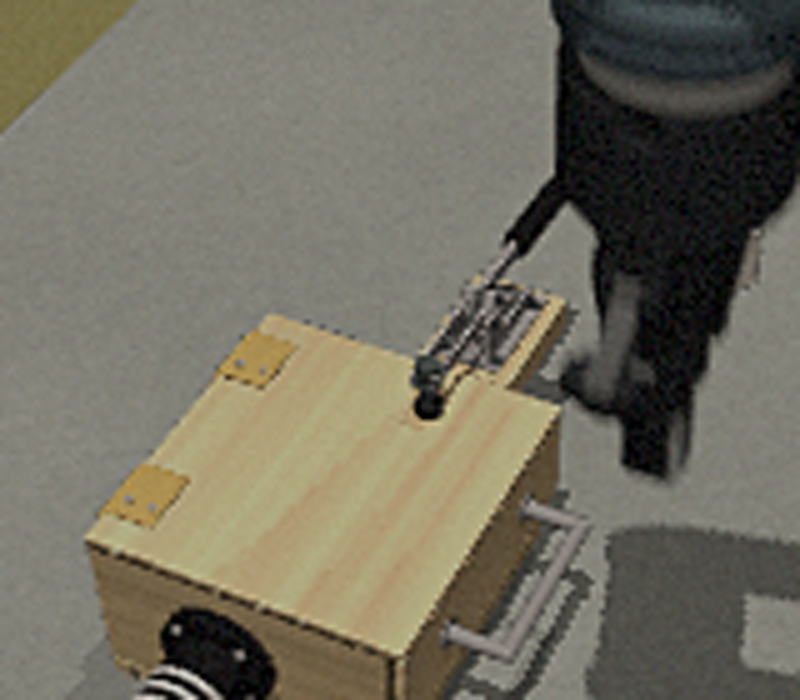

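View pics/t28c.png

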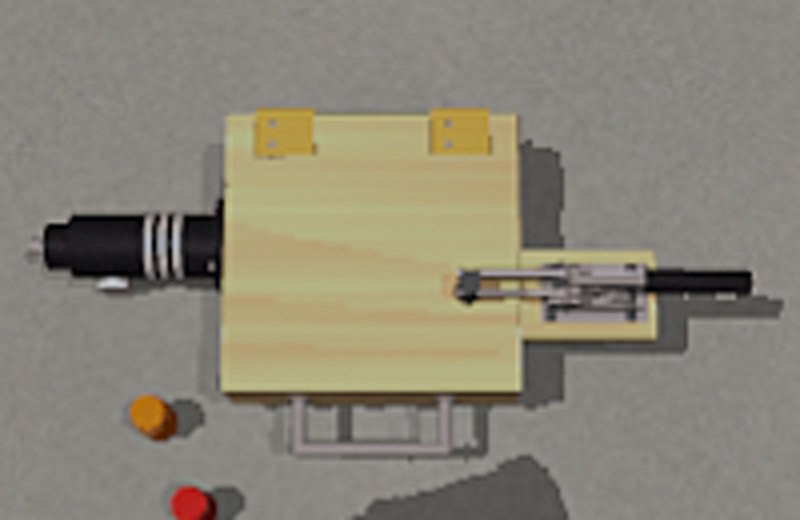

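>>> step_arm(
  plan=[
    [[0.04,-0.01,0],[0,0,0]],
    [[0.08,-0.02,0],[0,0,0]],
    [[0.12,-0.02,0],[0,0,0]],
    [[0.16,-0.02,0],[0,0,0]],
    [[0.2,-0.02,0],[0,0,0]],
  ],
)

```text
time_s: 27.7
eef_pos: [0.3391, 0.4203, 0.3968]
eef_rot: [-0.005, 0.715, 0.699, -0.002]
wrist_force: [0.3, -0.5, 0.1]
opening: -0.001
```

>>> step_arm(
  plan=[
    [[0,0,0],[0,0,0]],
    [[0,0,0],[0,0,0]],
    [[0,0,0],[0,0,0]],
    [[0,0,0],[0,0,0]],
    [[0,0,0],[0,0,0]],
  ],
)

```text
time_s: 28.2
eef_pos: [0.3398, 0.4182, 0.3956]
eef_rot: [-0.005, 0.715, 0.699, -0.004]
wrist_force: [-0.6, -0.1, -0.4]
opening: 0.003
```

```bash
python3 - <<'E'
from plan import *
where()
s,c=shot('scene','s29');crop(s,170,100,330,240,'s29c',5)
t,ct=shot('top','t29');crop(t,150,100,350,230,'t29c',4)
a=cv2.imread('pics/t28.png').astype(int);d=np.abs(a-t).max(2)[140:200,250:350];print('diff',d.max())
for y,z in((-248,151.5),(-248,147),(-248,143),(-248,138)):print(z,proj(box2w((-35,y,z),B),c)[0].round(1))
E
```

```text
tip in box mm [-267.6  375.2  387.6] F [-0.6 -0.1 -0.4] t 28.2
diff 7
151.5 [281.9 135.2]
147 [281.8 136.4]
143 [281.8 137.4]
138 [281.8 138.7]
```

View pics/s29c.png

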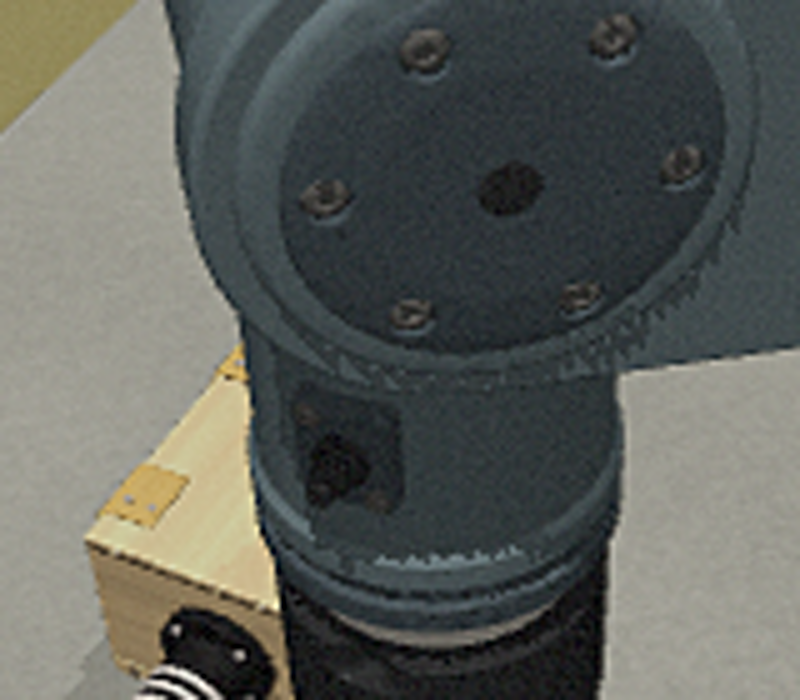

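View pics/t29.png

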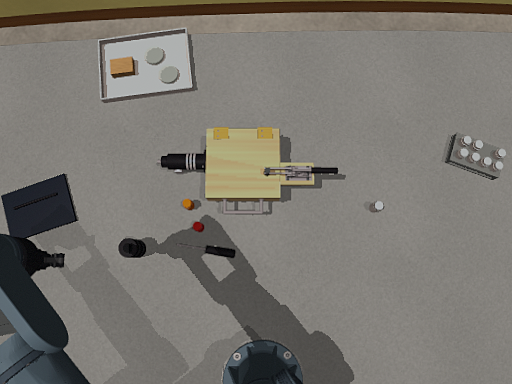

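```bash
python3 -c "
from bench import ticket
print(ticket.hand_in())"
```

```text
the job is handed in; nothing more can be done
None
```

The dark box is closed, clamped and handed in at about 28 s, but the clamp step went wrong once and I corrected it.

- **Carriage:** pushed home until the push force rose from about 2 N to 17 N at the expected stop. The vial stood upright in its ring in the last views before the hood covered it.
- **Hood:** lowered by its bar at a slow final speed. It stopped hard at tip height 84 mm, against 85 mm expected, and looks flush in the last pictures.
- **Clamp:** I felt no stop at the stated 155 mm and kept pressing down. The handle ended about 9° below level and the foot lifted roughly 9 mm off the hood. I then pressed the clamp arm's end down until the foot sat on the hood (19 N).
- **Last checks:** from behind, the arm was level with its foot on the hood, and the handle was level to about 1.5° past level. I judge it past dead centre from that angle. I did not press the handle again, so I never felt its stop. The clamp did not move in the top view over the last second.
- **Bystanders:** the spare vial, the orange and red look-alikes, the collimator and the screwdriver look unmoved in the top view.
- **Other slip:** my first move was written in mm instead of metres. The speed cap limited it, the direction was right, and nothing was touched.

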